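# Change the ring stack of a bench filter well

## Robot

A 7-joint arm with a two-finger parallel gripper is mounted at the origin on the work surface. World frame = base frame: x ahead of the robot, y to its left, z up, the work surface at z = 0. Lengths are in m, angles in rad, forces in N, time in s.
With the tool pointing down it reaches from about 0.425 to 0.95 m from the base axis. Payload 16.7 kg.
Tool frame: the origin (TCP) lies midway between the tips of the shut fingers; the grasp point (between the pads) lies 19 mm behind it; x points along the fingers, y is the direction in which the jaws open and shut, and the axes are right-handed (so a half turn about x gives the same grasp; the last joint's range is limited). The gripper opens to 94 mm and grips with 3 to 60 N. Pads are 16 mm wide; open, the fingers measure 119 mm over their backs; the gripper's body (75 mm by 177 mm) begins 78 mm behind the grasp point.
Start: joints at [0.964, 0.426, 0.074, 1.606, -0.034, 1.111, -0.067], TCP at [0.298, -0.605, 0.205] pointing down, gripper open.
Joint ranges: [-2.85, 2.85], [-0.5, 2.14], [-1.23, 1.37], [0.21, 2.46], [-1.02, 4.16], [0.16, 2.05], [-2.73, 2.73]. Speed limits (rad/s): [1.89, 1.89, 2.39, 2.39, 3.01, 3.01, 3.01].

## Interface

Orientations are given as [roll, pitch, yaw] about the fixed x, y, z axes, in that order (R = Rz(yaw) Ry(pitch) Rx(roll)).
In Python, from workcell import get_obs, grab_frame, job_done gives the robot as it stands.
- The arm moves only by the tool send_rows, never from a script. Its argument "plan" is text: rows parted by semicolons, each of 7 numbers parted by spaces: the closure, from 0 (fully open) to 1 (shut), then the shift along the tool's x, y, z in m, then the turn, a rotation vector about the tool's x, y, z in rad. In form: claw tx ty tz ax ay az; .... A call has 1 to 20 rows; each row is the pose to reach, as a shift and turn from the pose commanded when the call began, along the tool's axes at that moment; what a row does not reach only later rows make up. A row lasts 1/12 s, in which the tool goes at most 41.7 mm and 7.16 degrees, less where a joint would pass 70% of its speed; a pose out of reach is approached as far as the arm can. A call with a gripper value outside its range is refused whole. The fingers move at their own pace and stop on an object; "force" is the grip in N (left out, the last holds). Time passes only in rows, so rows that repeat a pose let the fingers close. It gives the time, the measured TCP pose, the force and the opening at its end, in the units of the state.
- get_obs(): the state, without advancing time (a new reading comes with each control period).
- grab_frame(name): name is "scene" or "top" or "wrist"; returns a dict with "image" (480x640x3 uint8, red, green, blue), "mtx" (3x3 intrinsics, pixels), "extrinsics" (4x4, takes a point from camera to world coordinates); the wrist camera has in their place "tool_from_camera" (4x4, takes a point from camera to tool coordinates, whose origin is the TCP and whose axes are the tool frame's). Camera axes: x right, y up, looking along -z (the intrinsics and any distortion apply to the point x, -y, -z); pixel columns grow to the right and rows downward; lengths in m; the calibration is good to about 2 mm. A picture is of the moment at which its call begins: read the wrist's pose just before it. There is no depth.
- job_done(): hands the job in, once; it reports no verdict.
The state is a dict: "time_s": time; "joint_positions": joint angles; "qd": joint speeds; "joint_efforts": joint torques, N m; "tcp_pos": TCP position; "tcp_rot": TCP orientation; "contact_force": force on the tool from outside, world axes, zero at the start; "wrist_torque": the same for the moment, N m; "finger_gap": finger opening in m.
Only numpy, scipy, OpenCV 4.12 (cv2) and the standard library are available. Lean on these libraries where they do the work, as an engineer would, in place of code of your own. Each camera call takes 0.05 s, during which the arm holds its last target.

## Task

Change the filter in the grey filter well: slide its hatch fully open, lift out the brown spent cartridge and stand it in the white drip tray. Then stack the loose rings flat in the bore, one on another from the bottom up in this order: brass support ring, white, black, blue (of these three only those that lie on the bench today), and the orange lock ring last; finally slide the hatch fully shut against its frame. Do not knock over or shove away the glasses, beaker, green bottle and funnel standing around.

Things in the scene. Friction and masses are not known exactly. Their poses are not given: they have to be found in the camera images.
- well: Filter well, a fixed grey block 240 mm long (its x), 120 mm wide (y), 68 mm high, with steel rails 3 mm high on its long edges. A round upright bore, 88 mm diameter and 60 mm deep, opens in its top, its mouth widened to 98 mm over the top 6 mm. Origin: on the bore's axis at bench level; the block spans x -65 to +175 mm and y -60 to +60 mm; z up. A frame strip rises to 80 mm above the bench at x = -62 mm (and a like strip at x = +178 mm).
- bore_floor (a point): Centre of the bore's floor, 8 mm above the bench, 60 mm below the well's top; axes as the well's.
- hatch (a joint): Opening of the sliding hatch in m: 0 = shut against the frame, covering the bore; 0.118 = fully open (end stop), the bore quite clear of it. It grows as the hatch slides along the well's +x; about 2 N of friction, stays where it is left. The hatch is an aluminium plate 116 x 116 x 5 mm, its top 76 mm above the bench, carrying a black upright grip fin.
- hatch_grip (a point): Top centre of the hatch's grip fin: 12 mm thick along the well's x, 50 mm wide across it, 34 mm tall above the plate, its top 110 mm above the bench. Axes as the well's. Moves with the hatch.
- spent_cartridge: Spent cartridge, brown: a cylinder 84 mm diameter, 50 mm tall; at the start it stands in the bore. Its top is hollow, 68 mm across and 26 mm deep, with a steel bar 10 mm wide across it, flush with the top and 25 mm high; pinch that to lift it. 0.2 to 0.45 kg. Origin: centre of the underside; z up; x along the bar.
- drip_tray: White fixed drip tray, 130 x 130 mm, 18 mm high, walls and floor 4 mm thick. Origin: centre of the underside; axes along its sides.
- support_ring: Brass support ring, 14 mm tall, dark bar, inner diameter 72 mm; outer diameter 84 mm, with a straight flat bar 10 mm wide across its diameter, as tall as the ring, open on either side of the bar. Origin: centre of the underside; z up; x along the bar. To lift it, pinch the bar. Lowest in the stack.
- white_ring: White ceramic ring, 12 mm tall, steel bar, inner diameter 64 mm; outer diameter 84 mm, with a straight flat bar 10 mm wide across its diameter, as tall as the ring, open on either side of the bar. Origin: centre of the underside; z up; x along the bar. May be absent. Above the support ring.
- black_ring: Black ring, 11 mm tall, steel bar, inner diameter 68 mm; outer diameter 84 mm, with a straight flat bar 10 mm wide across its diameter, as tall as the ring, open on either side of the bar. Origin: centre of the underside; z up; x along the bar. May be absent. Above the white ring.
- blue_ring: Blue ring, 9 mm tall, steel bar, inner diameter 64 mm; outer diameter 84 mm, with a straight flat bar 10 mm wide across its diameter, as tall as the ring, open on either side of the bar. Origin: centre of the underside; z up; x along the bar. May be absent. Above the black ring.
- lock_ring: Orange lock ring, 11 mm tall, orange bar, inner diameter 72 mm; outer diameter 84 mm, with a straight flat bar 10 mm wide across its diameter, as tall as the ring, open on either side of the bar. Origin: centre of the underside; z up; x along the bar. Top of the stack.
- shot_glass: Glass tumbler, 48 mm wide, 60 mm tall, standing among the rings; leave it. Origin: centre of the underside.
- shot_glass_2: Another such tumbler; leave it.
- beaker: Glass, 68 mm wide, 85 mm tall; leave it.
- bottle: Green bottle, 68 mm wide, 220 mm tall; leave it.
- funnel: Steel funnel standing mouth down, 84 mm wide, 100 mm tall; leave it.

How it is judged:
On the way, in this order (a step that is already met when the one before it is completed fails the run):
1. the hatch is slid fully open (to 105 mm or more) (value of joint hatch above 0.105 m), for 0.2 s.
2. the spent cartridge stands in the drip tray, released (horizontal distance between spent_cartridge and drip_tray below 0.045 m and z of spent_cartridge in the frame of drip_tray below 0.012 m and angle between spent_cartridge's own z axis and vertical below 0.1 rad and contact force between the fingers and spent_cartridge below 0.5 N), for 0.2 s.
3. the brass support ring lies flat in the bore on what is below it, released (horizontal distance between support_ring and bore_floor below 0.005 m and z of support_ring in the frame of bore_floor between -0.004 and 0.004 m and angle between support_ring's own z axis and vertical below 0.08 rad and contact force between the fingers and support_ring below 0.5 N), for 0.2 s.
4. the white ring lies flat in the bore on what is below it, released (horizontal distance between white_ring and bore_floor below 0.005 m and z of white_ring in the frame of bore_floor between -0.004 and 0.018 m and angle between white_ring's own z axis and vertical below 0.08 rad and contact force between the fingers and white_ring below 0.5 N), for 0.2 s.
5. the black ring lies flat in the bore on what is below it, released (horizontal distance between black_ring and bore_floor below 0.005 m and z of black_ring in the frame of bore_floor between -0.004 and 0.03 m and angle between black_ring's own z axis and vertical below 0.08 rad and contact force between the fingers and black_ring below 0.5 N), for 0.2 s.
6. the blue ring lies flat in the bore on what is below it, released (horizontal distance between blue_ring and bore_floor below 0.005 m and z of blue_ring in the frame of bore_floor between -0.004 and 0.041 m and angle between blue_ring's own z axis and vertical below 0.08 rad and contact force between the fingers and blue_ring below 0.5 N), for 0.2 s.
7. the orange lock ring lies flat in the bore on what is below it, released (horizontal distance between lock_ring and bore_floor below 0.005 m and z of lock_ring in the frame of bore_floor between -0.004 and 0.05 m and angle between lock_ring's own z axis and vertical below 0.08 rad and contact force between the fingers and lock_ring below 0.5 N), for 0.2 s.
At the end, for the whole second after the job is handed in: Hatch within 4 mm of shut; the rings present lie flat (0.08 rad) in the bore, within 5 mm of its axis, in the order support, white, black, blue, lock, none over 4 mm higher than in a full stack; spent cartridge upright in the tray within 45 mm of its centre; all at rest (value of joint hatch below 0.004 m and horizontal distance between spent_cartridge and drip_tray below 0.045 m and z of spent_cartridge in the frame of drip_tray below 0.012 m and angle between spent_cartridge's own z axis and vertical below 0.1 rad and horizontal distance between each of support_ring, white_ring, black_ring, blue_ring, lock_ring and bore_floor below 0.005 m and z of support_ring in the frame of bore_floor between -0.004 and 0.004 m and angle between each of support_ring, white_ring, black_ring, blue_ring, lock_ring's own z axis and vertical below 0.08 rad and linear speed of each of support_ring, white_ring, black_ring, blue_ring, lock_ring, spent_cartridge below 0.02 m/s and z of white_ring in the frame of bore_floor between -0.004 and 0.018 m and z of black_ring in the frame of bore_floor between -0.004 and 0.03 m and z of blue_ring in the frame of bore_floor between -0.004 and 0.041 m and z of lock_ring in the frame of bore_floor between -0.004 and 0.05 m and z of each of white_ring, black_ring, blue_ring, lock_ring in the frame of support_ring above 0.01 m and z of each of black_ring, blue_ring, lock_ring in the frame of white_ring above 0.008 m and z of each of blue_ring, lock_ring in the frame of black_ring above 0.007 m and z of lock_ring in the frame of blue_ring above 0.005 m); the robot touches nothing.
It fails at once if a glass, beaker, bottle or funnel is knocked over or shoved more than 60 mm (angle between any of shot_glass, shot_glass_2, beaker, bottle, funnel's own z axis and vertical above 0.6 rad or distance of any of shot_glass, shot_glass_2, beaker, bottle, funnel from where it was at the start of the episode above 0.06 m).
Of white_ring, black_ring, blue_ring only 1 to 3 are there at a start; the rules pass over those that are not, and their reading is None.
At some moment in a run one of support_ring, white_ring, black_ring, blue_ring, lock_ring may be knocked a few centimetres aside while the robot is not near it.
Once in a run the grip may slacken for a moment while it holds something.
It also fails if it takes over 210 s, if anything falls off the work surface, if the arm or the gripper's body presses on something with over 40 N, if the wrist force passes 120 N, or if a joint passes its speed limit or range.

## Working session

There is one attempt and no reset: what is moved stays moved. The work goes in short steps, Python scripts to look and compute and a tool call to move; the robot and the scene stay as the last step left them, time stands still between calls to the robot, and variables do not carry over. Pictures are saved under pics/ and viewed, and the job is handed in when it is done.

Besides the shell and the picture viewer there is one more tool, called after "Request:" by a JSON object that holds its "op" and its "data", one argument or row to a line. send_rows: Moves the arm, as the interface text tells. Its arguments: {"type":"object","properties":{"plan":{"type":"string"},"force":{"type":"number"}},"required":["plan"]}

```bash
mkdir -p pics; ls
python3 - <<'E'
from workcell import *
import cv2,numpy as np
o=get_obs()
for k in o: print(k,o[k])
for n in ["scene","top","wrist"]:
    f=grab_frame(n); cv2.imwrite(f"pics/{n}0.png",f["image"][:,:,::-1])
    print(n,[ (k,np.round(f[k],4).tolist()) for k in f if k!="image"])
E
```

```text
pics
time_s 0.0
joint_positions [ 0.96349081  0.42675883  0.07378494  1.60659265 -0.03411504  1.11075949
 -0.06709716]
qd [ 1.76684274e-03  4.59327361e-04  2.14694768e-03  2.42462207e-03
 -5.97961417e-04 -9.21367627e-04 -5.34305263e-05]
joint_efforts [-3.79997182e-04 -9.35805488e+01  3.66659112e+00 -4.54198015e+01
 -4.87874297e-02  2.02589482e-02  5.01562022e-05]
tcp_pos [ 0.2981658  -0.60510508  0.20476206]
tcp_rot [-1.52727407  1.56953493  2.07214908]
contact_force [0.77280096 1.09937183 0.41034584]
wrist_torque [0.02506401 0.0328634  0.02355989]
finger_gap 0.09418842131254242
scene [('mtx', [[566.7795, 0.0, 319.0472], [0.0, 566.7795, 235.4732], [0.0, 0.0, 1.0]]), ('extrinsics', [[0.788, -0.5272, 0.318, 0.9879], [0.6156, 0.6716, -0.4123, -0.5488], [0.0038, 0.5207, 0.8538, 1.1286], [0.0, 0.0, 0.0, 1.0]])]
top [('mtx', [[605.7595, 0.0, 324.8116], [0.0, 605.7595, 243.4035], [0.0, 0.0, 1.0]]), ('extrinsics', [[-0.0153, 0.9921, -0.1249, 0.4498], [-0.9996, -0.0182, -0.0221, -0.0788], [-0.0242, 0.1245, 0.9919, 1.2465], [0.0, 0.0, 0.0, 1.0]])]
wrist [('mtx', [[356.84, 0.0, 320.9888], [0.0, 356.84, 245.4047], [0.0, 0.0, 1.0]]), ('tool_from_camera', [[-0.0002, 0.2539, -0.9672, -0.1785], [1.0, -0.0004, -0.0003, -0.0011], [-0.0005, -0.9672, -0.2539, -0.0718], [0.0, 0.0, 0.0, 1.0]])]
```

View pics/scene0.png

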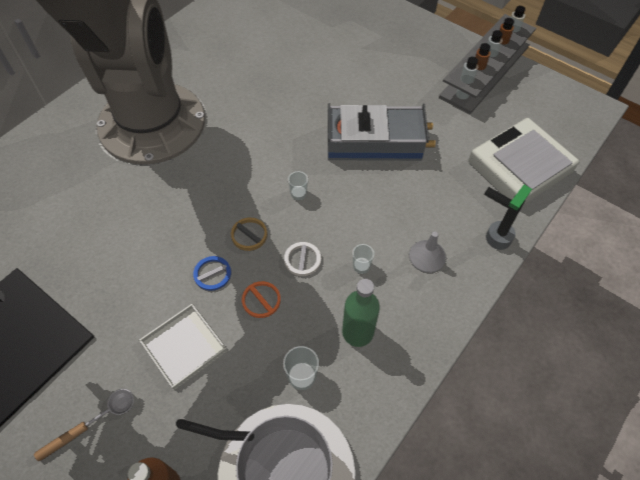

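View pics/top0.png

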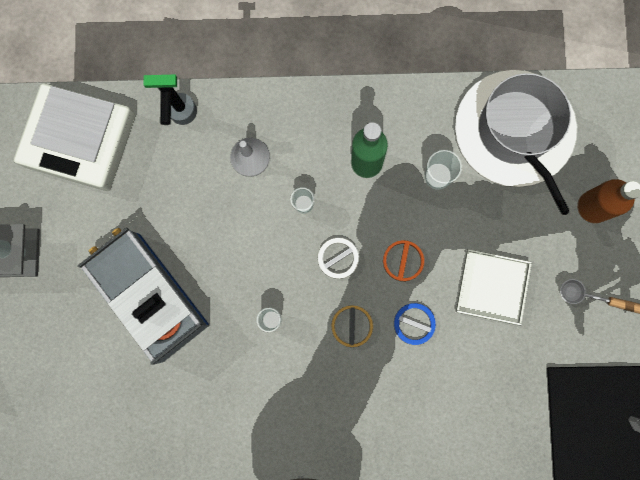

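View pics/wrist0.png

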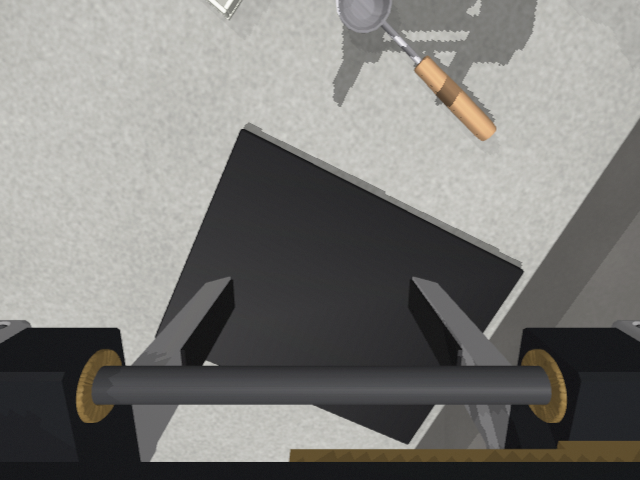

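The three pictures show the four rings present: white near top px (338,257), orange (404,261), brass (352,326) and blue (415,323). There is no black ring. The well is around (145,295) and the tray around (494,286). Next I'll measure everything from the top camera.

```bash
cat > h.py <<'E'
from workcell import *
import cv2,numpy as np
from scipy.spatial.transform import Rotation as Ro
def cast(f,uv,z,T=None):
    T=f["extrinsics"] if T is None else T
    uv=np.atleast_2d(np.asarray(uv,float)); K=f["mtx"]
    d=np.c_[(uv[:,0]-K[0,2])/K[0,0],-(uv[:,1]-K[1,2])/K[1,1],-np.ones(len(uv))]
    d=d@T[:3,:3].T; o=T[:3,3]
    return o+d*((z-o[2])/d[:,2])[:,None]
def proj(f,P,T=None):
    T=f["extrinsics"] if T is None else T
    P=np.atleast_2d(P); c=(P-T[:3,3])@T[:3,:3]; K=f["mtx"]
    return np.c_[K[0,0]*c[:,0]/-c[:,2]+K[0,2],K[1,1]*-c[:,1]/-c[:,2]+K[1,2]]
def wrist():
    o=get_obs(); f=grab_frame("wrist")
    W=np.eye(4); W[:3,:3]=Ro.from_euler('xyz',o["tcp_rot"]).as_matrix(); W[:3,3]=o["tcp_pos"]
    f["extrinsics"]=W@f["tool_from_camera"]; return f,o
def big(m):
    c,_=cv2.findContours(m.astype(np.uint8),cv2.RETR_EXTERNAL,cv2.CHAIN_APPROX_NONE)
    return sorted(c,key=cv2.contourArea)[::-1]
def move(dp_world,yaw_to=None):
    """tool-frame shift for a world shift from the present pose"""
    o=get_obs();R=Ro.from_euler('xyz',o["tcp_rot"]).as_matrix()
    return R.T@np.asarray(dp_world)
E
python3 - <<'E'
from h import *
f=grab_frame("top"); im=f["image"]
np.save("pics/top0.npy",im)
bgr=im[:,:,::-1]; 
c=cv2.resize(bgr[210:380,60:230],None,fx=3.5,fy=3.5,interpolation=cv2.INTER_CUBIC); cv2.imwrite("pics/wellcrop.png",c)
c=cv2.resize(bgr[220:360,310:540],None,fx=3.4,fy=3.4,interpolation=cv2.INTER_CUBIC); cv2.imwrite("pics/ringcrop.png",c)
g=cv2.resize(grab_frame("scene")["image"][90:175,310:445,::-1],None,fx=5,fy=5,interpolation=cv2.INTER_CUBIC); cv2.imwrite("pics/wellscene.png",g)
E
```

```text
(no output)
```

View pics/wellcrop.png

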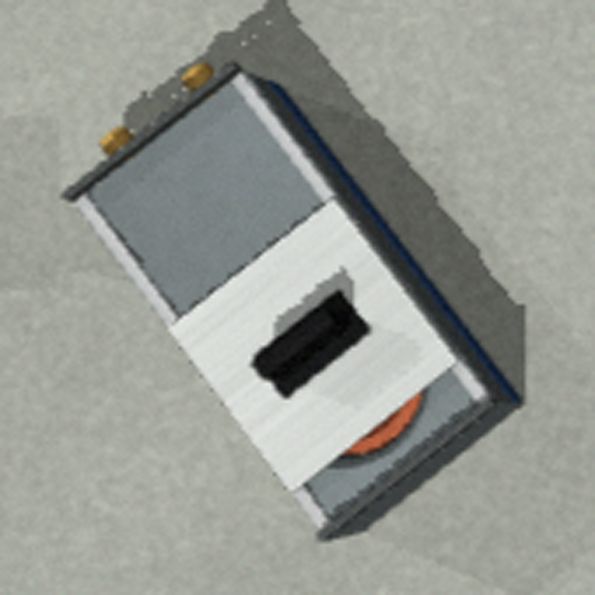

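View pics/ringcrop.png

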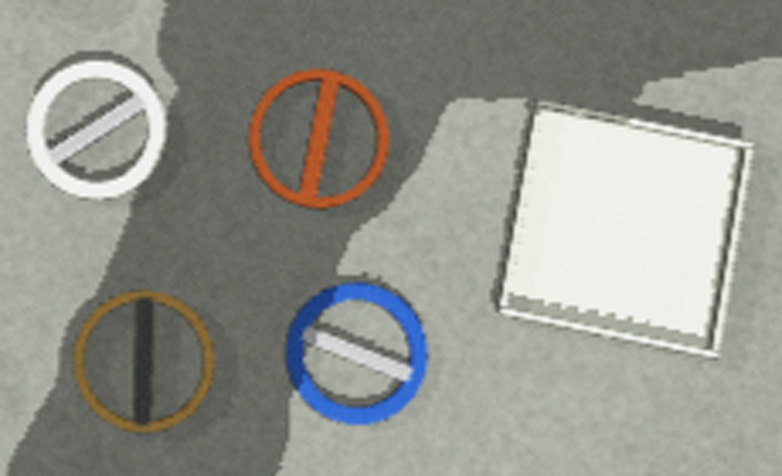

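View pics/wellscene.png

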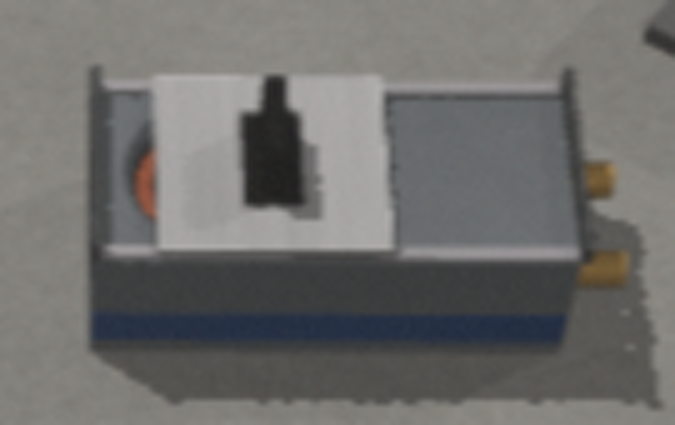

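Run:
```python
from h import *
f=grab_frame("top"); im=f["image"].astype(int)
cr=lambda p:np.array(p)/3.5+[60,210]
H=cast(f,cr([[172,323],[335,197],[455,357],[295,490]]),0.076)
print("hatch\n",H.round(4),H.mean(0).round(4),np.linalg.norm(np.diff(H,axis=0),axis=1))
d=(H[0]-H[3]+H[1]-H[2]); print("well x yaw",np.arctan2(d[1],d[0]))
d2=H[0]-H[1]; print("well y yaw",np.arctan2(d2[1],d2[0]))
F=cast(f,cr([[252,360],[338,292],[370,328],[287,397]]),0.11); print("fin top?",F.round(4))
S=cast(f,cr([[65,193],[237,65]]),0.080);print("far strip",S.round(4),np.linalg.norm(S[1]-S[0]))
S=cast(f,cr([[318,533],[487,402]]),0.080);print("near strip",S.round(4),np.linalg.norm(S[1]-S[0]))
R,G,B=im[:,:,0],im[:,:,1],im[:,:,2]
box=lambda u0,u1,v0,v1:np.fromfunction(lambda v,u:(u>u0)&(u<u1)&(v>v0)&(v<v1),R.shape)
reg={"white":(box(312,365,230,285)&(R+G+B>560),.012),
"orange":(box(378,430,235,287)&(R-B>60),.011),
"brass":(box(328,376,300,352)&(R-B>35),.014),
"blue":(box(390,440,298,350)&(B-R>60),.009)}
for k,(m,z) in reg.items():
    c=big(m)[0]; (u,v),(a,b),an=cv2.fitEllipse(cv2.convexHull(c)); P=cast(f,[[u,v]],z)[0]
    w=cast(f,[[u-(a+b)/4,v],[u+(a+b)/4,v]],z); print(k,(round(u,1),round(v,1)),P.round(4),"r",np.hypot(*P[:2]).round(3),"dia",np.linalg.norm(w[1]-w[0]).round(4))
cr=lambda p:np.array(p)/3.4+[310,220]
bars={"white":([[50,158],[145,98]],.012),"orange":([[326,80],[312,195]],.011),"brass":([[145,298],[143,424]],.014),"blue":([[315,336],[410,376]],.009)}
for k,(p,z) in bars.items():
    P=cast(f,cr(p),z); d=P[1]-P[0]; print(k,"bar yaw deg",np.degrees(np.arctan2(d[1],d[0])).round(1), "len",np.linalg.norm(d).round(3))
T=cast(f,cr([[535,100],[752,145],[718,355],[500,312]]),0.018); print("tray",T.round(3),T.mean(0),np.linalg.norm(np.diff(T,axis=0),axis=1))
```

```text
hatch
 [[0.4896 0.3677 0.076 ]
 [0.5582 0.2781 0.076 ]
 [0.4684 0.2097 0.076 ]
 [0.3973 0.297  0.076 ]] [0.4784 0.2881 0.076 ] [0.11285398 0.11285212 0.11263088]
well x yaw 0.6525240661904237
well y yaw 2.2235764200807298
fin top? [[0.468  0.3109 0.11  ]
 [0.5037 0.2651 0.11  ]
 [0.4841 0.2474 0.11  ]
 [0.448  0.2915 0.11  ]]
far strip [[0.5627 0.4285 0.08  ]
 [0.6331 0.3337 0.08  ]] 0.11811723924726641
near strip [[0.3742 0.2826 0.08  ]
 [0.4436 0.1907 0.08  ]] 0.11510485322663232
white (337.8, 257.8) [ 0.5751 -0.0773  0.012 ] r 0.58 dia 0.0829
orange (403.3, 260.2) [ 0.5678 -0.211   0.011 ] r 0.606 dia 0.083
brass (351.8, 325.8) [ 0.4366 -0.1032  0.014 ] r 0.449 dia 0.0834
blue (414.6, 323.6) [ 0.4391 -0.2299  0.009 ] r 0.496 dia 0.0833
white bar yaw deg -58.6 len 0.068
orange bar yaw deg 171.3 len 0.07
brass bar yaw deg 177.9 len 0.074
blue bar yaw deg -113.7 len 0.061
tray [[ 0.587 -0.341  0.018]
 [ 0.558 -0.468  0.018]
 [ 0.434 -0.441  0.018]
 [ 0.461 -0.315  0.018]] [ 0.51006918 -0.39092216  0.018     ] [0.13030248 0.1261524  0.12908528]
```

```bash
cat >> h.py <<'E'
def plan(x,y,z,jaw=None):
    """tool-axes shift and turn to TCP (x,y,z), pointing down, jaw axis at world yaw (rad, mod pi, nearest)"""
    o=get_obs();R=Ro.from_euler('xyz',o["tcp_rot"]).as_matrix()
    cur=np.arctan2(R[1,1],R[0,1])
    if jaw is None: jaw=cur
    for k in (0,1):
        j=jaw+k*np.pi; d=(j-cur+np.pi)%(2*np.pi)-np.pi; j=cur+d
        Y=np.array([np.cos(j),np.sin(j),0]); X=np.array([0,0,-1.]); D=np.c_[X,Y,np.cross(X,Y)]
        print("t",o["time_s"].__round__(2),"tcp",o["tcp_pos"].round(4),"jaw",round(cur,3),"q7",round(o["joint_positions"][6],2),"gap",round(o["finger_gap"],4),"F",o["contact_force"].round(1)," shift",(R.T@(np.array([x,y,z])-o["tcp_pos"])).round(4)," turn",Ro.from_matrix(R.T@D).as_rotvec().round(4))
E
python3 - <<'E'
from h import *
plan(0.55,-0.2,0.25,0.653); plan(0.44,0.25,0.27,0.653)
E
```

```text
t 0.3 tcp [ 0.2982 -0.6054  0.2052] jaw -1.113 q7 -0.07 gap 0.0941 F [-0.   0.4  0.4]  shift [-0.0447 -0.2524 -0.405 ]  turn [-1.7661e+00 -4.0000e-04  3.0000e-04]
t 0.3 tcp [ 0.2982 -0.6054  0.2052] jaw -1.113 q7 -0.07 gap 0.0941 F [-0.   0.4  0.4]  shift [-0.0447 -0.2524 -0.405 ]  turn [1.3755e+00 3.0000e-04 4.0000e-04]
t 0.3 tcp [ 0.2982 -0.6054  0.2052] jaw -1.113 q7 -0.07 gap 0.0941 F [-0.   0.4  0.4]  shift [-0.0645 -0.7047 -0.5052]  turn [-1.7661e+00 -4.0000e-04  3.0000e-04]
t 0.3 tcp [ 0.2982 -0.6054  0.2052] jaw -1.113 q7 -0.07 gap 0.0941 F [-0.   0.4  0.4]  shift [-0.0645 -0.7047 -0.5052]  turn [1.3755e+00 3.0000e-04 4.0000e-04]
```

Request:
{"op": "send_rows", "data": {
  "plan": "0.3 -0.04 -0.25 -0.4 -0.9 0 0;0.3 -0.04 -0.25 -0.4 -0.9 0 0;0.3 -0.04 -0.25 -0.4 -0.9 0 0;0.3 -0.04 -0.25 -0.4 -0.9 0 0;0.3 -0.04 -0.25 -0.4 -0.9 0 0;0.3 -0.04 -0.25 -0.4 -0.9 0 0;0.3 -0.04 -0.25 -0.4 -0.9 0 0;0.3 -0.04 -0.25 -0.4 -0.9 0 0;0.3 -0.04 -0.25 -0.4 -0.9 0 0;0.3 -0.04 -0.25 -0.4 -0.9 0 0;0.3 -0.065 -0.705 -0.505 -1.766 0 0;0.3 -0.065 -0.705 -0.505 -1.766 0 0;0.3 -0.065 -0.705 -0.505 -1.766 0 0;0.3 -0.065 -0.705 -0.505 -1.766 0 0;0.3 -0.065 -0.705 -0.505 -1.766 0 0;0.3 -0.065 -0.705 -0.505 -1.766 0 0;0.3 -0.065 -0.705 -0.505 -1.766 0 0;0.3 -0.065 -0.705 -0.505 -1.766 0 0;0.3 -0.065 -0.705 -0.505 -1.766 0 0;0.3 -0.065 -0.705 -0.505 -1.766 0 0"
}}

```text
time_s: 1.97
tcp_pos: [0.4531, 0.1604, 0.2656]
tcp_rot: [0.683, 1.57, -0.235]
contact_force: [1.3, 0.3, -0.0]
finger_gap: 0.0662
```

Run:
```python
from h import *
plan(0.45,0.255,0.27,0.653)
```

```text
t 1.97 tcp [0.4531 0.1604 0.2656] jaw 0.653 q7 0.12 gap 0.0662 F [ 1.3  0.3 -0. ]  shift [-0.0044  0.055  -0.077 ]  turn [-0.0003  0.0008 -0.0006]
t 1.97 tcp [0.4531 0.1604 0.2656] jaw 0.653 q7 0.12 gap 0.0662 F [ 1.3  0.3 -0. ]  shift [-0.0044  0.055  -0.077 ]  turn [ 3.1413e+00 -1.0000e-03 -1.2000e-03]
```

Request:
{"op": "send_rows", "data": {
  "plan": "0.5 0 0.05 -0.06 0 0 0;0.5 0 0.05 -0.06 0 0 0;0.5 0 0.05 -0.06 0 0 0;0.5 0 0.05 -0.06 0 0 0;0.5 0 0.05 -0.06 0 0 0;0.5 0 0.05 -0.06 0 0 0"
}}

```text
time_s: 2.47
tcp_pos: [0.4573, 0.2354, 0.265]
tcp_rot: [-0.702, 1.57, -1.622]
contact_force: [-0.4, -0.4, 0.3]
finger_gap: 0.0466
```

Run:
```python
from h import *
f,o=wrist(); print(o["tcp_pos"],o["tcp_rot"]); cv2.imwrite("pics/w1.png",f["image"][:,:,::-1]); np.savez("pics/w1.npz",**f)
```

```text
[0.45729571 0.23535067 0.26498665] [-0.70216369  1.57016018 -1.62162032]
```

View pics/w1.png

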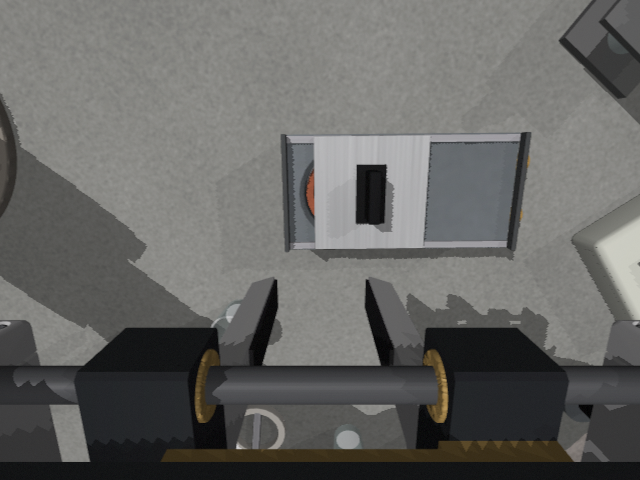

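Run:
```python
from h import *
f=np.load("pics/w1.npz"); im=f["image"][:,:,::-1]
cv2.imwrite("pics/w1c.png",cv2.resize(np.clip(im[120:270,270:540].astype(int)*1.7,0,255).astype(np.uint8),None,fx=2.9,fy=2.9,interpolation=cv2.INTER_CUBIC))
```

```text
(no output)
```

View pics/w1c.png

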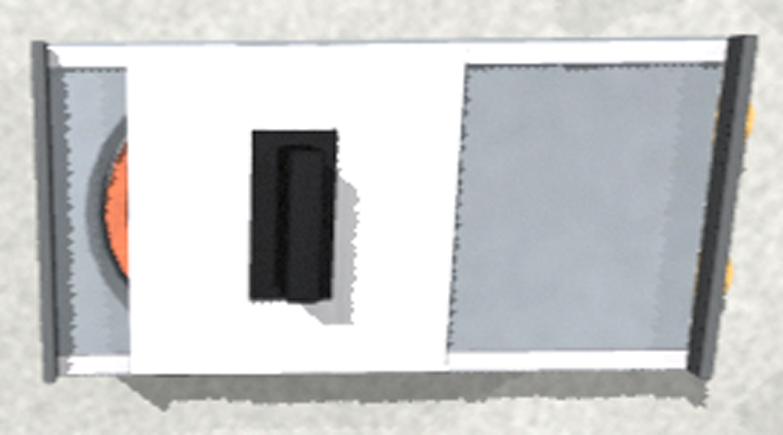

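Run:
```python
from h import *
f=np.load("pics/w1.npz"); cr=lambda p:np.array(p)/2.9+[270,120]
P=cast(f,cr([[306,224]]),.110);print("fin",P.round(4))
L=cast(f,cr([[40,42],[50,380]]),.08);Rr=cast(f,cr([[746,37],[703,378]]),.08)
print(L.round(4),Rr.round(4),np.linalg.norm(L[0]-L[1]),np.linalg.norm(Rr[0]-Rr[1]),"sep",np.linalg.norm(Rr.mean(0)-L.mean(0)))
d=Rr.mean(0)-L.mean(0);a=np.arctan2(d[1],d[0]);print("yaw",a)
u=np.array([np.cos(a),np.sin(a),0]); B=L.mean(0)+u*.062; B2=Rr.mean(0)-u*.178
print("bore",B.round(4),B2.round(4),"opening",(P[0]-(B+B2)/2)@u, "lat",(P[0]-B)@np.array([-u[1],u[0],0]))
T=cast(f,cr([[126,45],[468,45],[448,372],[131,375]]),.076);print("hatch",T.mean(0).round(4),np.linalg.norm(np.diff(T,axis=0),axis=1))
plan(P[0,0],P[0,1],.2,a);plan(P[0,0],P[0,1],.084,a)
```

```text
fin [[0.4759 0.2921 0.11  ]]
[[0.3719 0.2848 0.08  ]
 [0.4438 0.1914 0.08  ]] [[0.5591 0.4296 0.08  ]
 [0.6325 0.3364 0.08  ]] 0.11782216507193433 0.11863839990031372 sep 0.23733698206367868
yaw 0.65685861491864
bore [0.4569 0.276  0.08  ] [0.4548 0.2743 0.08  ] opening 0.026180069690342127 lat 0.0011795969669574622
hatch [0.4771 0.2913 0.076 ] [0.11613511 0.11507542 0.11662459]
t 2.52 tcp [0.4574 0.2353 0.2651] jaw 0.651 q7 -0.07 gap 0.0471 F [ 0.1  0.4 -0.7]  shift [ 0.065   0.0492 -0.034 ]  turn [-0.0059  0.0005  0.0002]
t 2.52 tcp [0.4574 0.2353 0.2651] jaw 0.651 q7 -0.07 gap 0.0471 F [ 0.1  0.4 -0.7]  shift [ 0.065   0.0492 -0.034 ]  turn [ 3.1357e+00  4.0000e-04 -8.0000e-04]
t 2.52 tcp [0.4574 0.2353 0.2651] jaw 0.651 q7 -0.07 gap 0.0471 F [ 0.1  0.4 -0.7]  shift [ 0.181   0.0492 -0.034 ]  turn [-0.0059  0.0005  0.0002]
t 2.52 tcp [0.4574 0.2353 0.2651] jaw 0.651 q7 -0.07 gap 0.0471 F [ 0.1  0.4 -0.7]  shift [ 0.181   0.0492 -0.034 ]  turn [ 3.1357e+00  4.0000e-04 -8.0000e-04]
```

Request:
{"op": "send_rows", "data": {
  "plan": "0.5 0.04 0.049 -0.034 -0.006 0 0;0.5 0.08 0.049 -0.034 -0.006 0 0;0.5 0.12 0.049 -0.034 -0.006 0 0;0.5 0.15 0.049 -0.034 -0.006 0 0;0.5 0.17 0.049 -0.034 -0.006 0 0;0.5 0.178 0.049 -0.034 -0.006 0 0;0.5 0.18 0.049 -0.034 -0.006 0 0;1 0.18 0.049 -0.034 -0.006 0 0;1 0.18 0.049 -0.034 -0.006 0 0;1 0.18 0.049 -0.034 -0.006 0 0;1 0.18 0.049 -0.034 -0.006 0 0;1 0.18 0.049 -0.034 -0.006 0 0;1 0.18 0.049 -0.034 -0.006 0 0",
  "force": 20
}}

```text
time_s: 3.6
tcp_pos: [0.4758, 0.2936, 0.0858]
tcp_rot: [1.283, 1.57, 0.371]
contact_force: [-1.1, -2.3, 9.2]
finger_gap: 0.0119
```

Request:
{"op": "send_rows", "data": {
  "plan": "1 0 0.015 0 0 0 0;1 0 0.03 0 0 0 0;1 0 0.045 0 0 0 0;1 0 0.06 0 0 0 0;1 0 0.075 0 0 0 0;1 0 0.083 0 0 0 0;1 0 0.088 0 0 0 0;1 0 0.09 0 0 0 0;1 0 0.09 0 0 0 0"
}}

```text
time_s: 4.35
tcp_pos: [0.5475, 0.3492, 0.0859]
tcp_rot: [1.505, 1.569, 0.593]
contact_force: [2.7, 0.1, 5.4]
finger_gap: 0.0121
```

Request:
{"op": "send_rows", "data": {
  "plan": "0.6 0 0 0 0 0 0;0.6 0 0 0 0 0 0;0.6 0 0 0 0 0 0;0.6 -0.04 0 0 0 0 0;0.6 -0.08 -0.02 0 0 0 0;0.6 -0.12 -0.05 0 0 0 0;0.7 -0.15 -0.08 0 0 0 0;0.73 -0.15 -0.11 0 0 0 0;0.73 -0.15 -0.115 0 0 0 0;0.73 -0.15 -0.115 0 0 0 0;0.73 -0.15 -0.115 0 0 0 0"
}}

```text
time_s: 5.27
tcp_pos: [0.4559, 0.2778, 0.2353]
tcp_rot: [0.69, 1.57, -0.222]
contact_force: [-0.2, -0.1, 0.0]
finger_gap: 0.0253
```

Run:
```python
from h import *
f,o=wrist(); print(o["tcp_pos"],o["finger_gap"]); cv2.imwrite("pics/w2.png",f["image"][:,:,::-1]); np.savez("pics/w2.npz",**f)
```

```text
[0.45594918 0.27784798 0.23530667] 0.025284430637149496
```

View pics/w2.png

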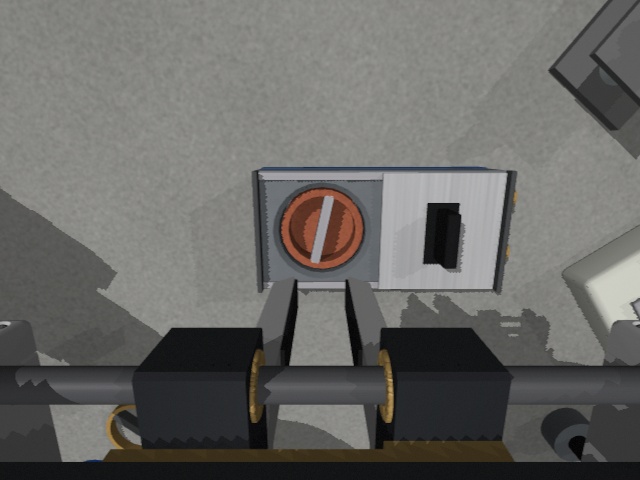

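Run:
```python
from h import *
f=dict(np.load("pics/w2.npz")); im=f["image"].astype(int)
R,G,B=im[:,:,0],im[:,:,1],im[:,:,2]
m=(R-B>40); m[:, :260]=0; m[:,380:]=0; m[:170]=0; m[285:]=0
c=big(m)[0];e=cv2.fitEllipse(cv2.convexHull(c));P=cast(f,[e[0]],.058)[0]
w=cast(f,[[e[0][0]-e[1][0]/2,e[0][1]],[e[0][0]+e[1][0]/2,e[0][1]]],.058)
print("cart",e,P.round(4),np.linalg.norm(w[1]-w[0]))
b=(im.min(2)>110); k=np.zeros_like(b);cv2_=cv2.circle(np.zeros(b.shape,np.uint8),(322,229),36,1,-1)
b=b&(cv2_>0); cb=big(b)[0]; (cx,cy),(ww,hh),an=cv2.minAreaRect(cb);bx=cv2.boxPoints(((cx,cy),(ww,hh),an));
W=cast(f,bx,.058);print("bar",(cx,cy),ww,hh,cast(f,[[cx,cy]],.058).round(4)); d=[W[1]-W[0],W[2]-W[1]];d=max(d,key=np.linalg.norm);by=np.arctan2(d[1],d[0]);print("bar yaw",by,np.linalg.norm(d))
# mouth
cv2.imwrite("pics/w2c.png",cv2.resize(np.clip(im[160:300,245:385,::-1]*1.6,0,255).astype(np.uint8),None,fx=4.2,fy=4.2,interpolation=cv2.INTER_CUBIC))
plan(P[0],P[1],.12,by+np.pi/2)
```

```text
cart ((321.5867004394531, 228.11534118652344), (79.9708480834961, 81.6488037109375), 84.37371063232422) [0.4555 0.277  0.058 ] 0.08140238349527218
bar (321.5252380371094, 228.8904266357422) 9.968770980834961 68.80701446533203 [[0.4559 0.2763 0.058 ]]
bar yaw 2.0042994462859625 0.07149469631327678
t 5.32 tcp [0.4561 0.2783 0.2349] jaw 0.659 q7 -0.18 gap 0.0255 F [-0.7 -0.5 -0.1]  shift [ 0.1149 -0.0012  0.0006]  turn [-2.9165e+00  0.0000e+00 -2.0000e-04]
t 5.32 tcp [0.4561 0.2783 0.2349] jaw 0.659 q7 -0.18 gap 0.0255 F [-0.7 -0.5 -0.1]  shift [ 0.1149 -0.0012  0.0006]  turn [ 2.251e-01 -1.000e-04 -0.000e+00]
```

View pics/w2c.png

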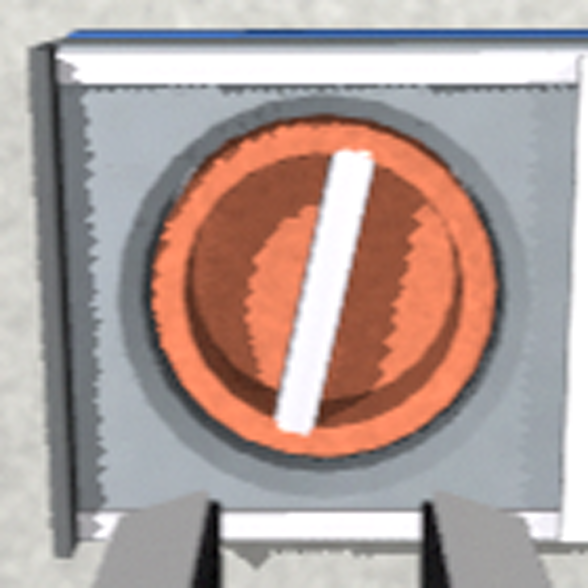

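Run:
```python
from h import *
f=dict(np.load("pics/w2.npz"))
cr=lambda p:np.array(p)/4.2+[245,160]
M=cast(f,cr([[120,297],[528,297],[324,97],[324,497]]),.068)
print(M.round(4),M[:2].mean(0),M[2:].mean(0),np.linalg.norm(M[1]-M[0]),np.linalg.norm(M[3]-M[2]))
```

```text
[[0.4181 0.2475 0.068 ]
 [0.4943 0.3064 0.068 ]
 [0.4276 0.3138 0.068 ]
 [0.4869 0.2374 0.068 ]] [0.4562202  0.27693494 0.068     ] [0.45724768 0.27560388 0.068     ] 0.09628465495730223 0.0966874792584216
```

Request:
{"op": "send_rows", "data": {
  "plan": "0.73 0.04 -0.001 0.001 0.11 0 0;0.73 0.08 -0.001 0.001 0.225 0 0;0.73 0.11 -0.001 0.001 0.225 0 0;0.73 0.13 -0.001 0.001 0.225 0 0;0.73 0.13 -0.001 0.001 0.225 0 0;0.73 0.15 -0.001 0.001 0.225 0 0;0.73 0.17 -0.001 0.001 0.225 0 0;0.73 0.185 -0.001 0.001 0.225 0 0;0.73 0.195 -0.001 0.001 0.225 0 0;0.73 0.199 -0.001 0.001 0.225 0 0;0.73 0.199 -0.001 0.001 0.225 0 0;1 0.199 -0.001 0.001 0.225 0 0;1 0.199 -0.001 0.001 0.225 0 0;1 0.199 -0.001 0.001 0.225 0 0;1 0.199 -0.001 0.001 0.225 0 0;1 0.199 -0.001 0.001 0.225 0 0;1 0.199 -0.001 0.001 0.225 0 0",
  "force": 35
}}

```text
time_s: 6.73
tcp_pos: [0.4561, 0.2772, 0.0371]
tcp_rot: [1.604, 1.569, 0.467]
contact_force: [0.6, -0.2, 8.2]
finger_gap: 0.0098
```

Request:
{"op": "send_rows", "data": {
  "plan": "1 -0.01 0 0 0 0 0;1 -0.025 0 0 0 0 0;1 -0.045 0 0 0 0 0;1 -0.065 0 0 0 0 0;1 -0.09 0 0 0 0 0;1 -0.115 0 0 0 0 0;1 -0.14 0 0 0 0 0;1 -0.155 0 0 0 0 0;1 -0.165 0 0 0 0 0;1 -0.165 0 0 0 0 0",
  "force": 45
}}

```text
time_s: 7.57
tcp_pos: [0.4559, 0.277, 0.203]
tcp_rot: [1.466, 1.568, 0.329]
contact_force: [-0.2, -0.1, -4.0]
finger_gap: 0.0098
```

Run:
```python
from h import *
f,o=wrist(); print(o["tcp_pos"],o["finger_gap"]); cv2.imwrite("pics/w3.png",f["image"][:,:,::-1])
t=np.array([0.51,-0.391]);a=np.arctan2(-.391,.51);print(a,"tray yaw",np.arctan2(-.126,-.028))
plan(.51,-.391,.2,-.65);plan(.5,-.05,.2,-.1)
```

```text
[0.45587054 0.27699779 0.20296901] 0.009789700596522588
-0.6540827244143603 tray yaw -1.7894652726688385
t 7.62 tcp [0.4555 0.2766 0.2015] jaw 0.434 q7 -0.42 gap 0.0099 F [ 0.  -0.4 -3.1]  shift [ 0.0015 -0.2311  0.6287]  turn [ 1.0836e+00 -2.0000e-04 -1.0000e-03]
t 7.62 tcp [0.4555 0.2766 0.2015] jaw 0.434 q7 -0.42 gap 0.0099 F [ 0.  -0.4 -3.1]  shift [ 0.0015 -0.2311  0.6287]  turn [-2.058e+00  1.200e-03 -3.000e-04]
t 7.62 tcp [0.4555 0.2766 0.2015] jaw 0.434 q7 -0.42 gap 0.0099 F [ 0.  -0.4 -3.1]  shift [ 0.0015 -0.0969  0.3151]  turn [ 5.336e-01  1.000e-04 -1.000e-03]
t 7.62 tcp [0.4555 0.2766 0.2015] jaw 0.434 q7 -0.42 gap 0.0099 F [ 0.  -0.4 -3.1]  shift [ 0.0015 -0.0969  0.3151]  turn [-2.608e+00  1.400e-03  1.000e-04]
```

View pics/w3.png

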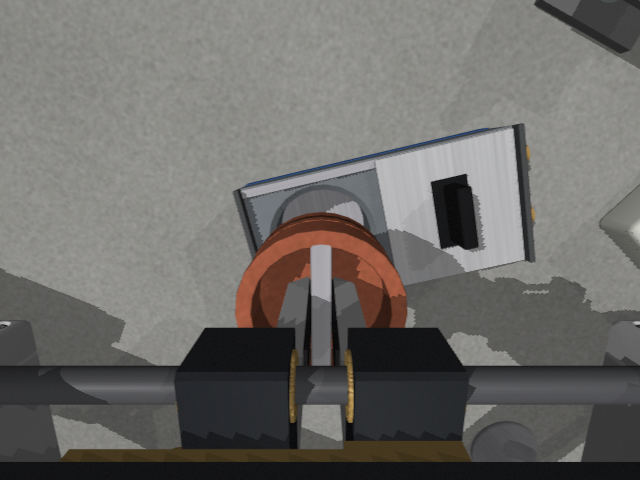

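Request:
{"op": "send_rows", "data": {
  "plan": "1 0 -0.005 0.013 0.02 0 0;1 0 -0.014 0.038 0.06 0 0;1 0 -0.025 0.07 0.12 0 0;1 0 -0.037 0.105 0.18 0 0;1 0 -0.05 0.14 0.24 0 0;1 0 -0.063 0.175 0.3 0 0;1 0 -0.076 0.21 0.36 0 0;1 0 -0.09 0.245 0.42 0 0;1 0 -0.103 0.28 0.48 0 0;1 0 -0.116 0.315 0.54 0 0;1 0 -0.129 0.35 0.6 0 0;1 0 -0.142 0.385 0.66 0 0;1 0 -0.155 0.42 0.72 0 0;1 0 -0.168 0.455 0.78 0 0;1 0 -0.18 0.49 0.84 0 0;1 0 -0.193 0.525 0.9 0 0;1 0 -0.206 0.56 0.96 0 0;1 0 -0.217 0.59 1.02 0 0;1 0 -0.225 0.612 1.06 0 0;1 0 -0.231 0.629 1.084 0 0"
}}

```text
time_s: 9.28
tcp_pos: [0.5083, -0.3938, 0.1988]
tcp_rot: [-1.216, 1.568, 2.841]
contact_force: [-0.8, 0.7, -3.5]
finger_gap: 0.0101
```

Run:
```python
from h import *
plan(.51,-.391,.2,-.65)
f=grab_frame("top"); cv2.imwrite("pics/t1.png",f["image"][:,:,::-1])
```

```text
t 9.28 tcp [ 0.5083 -0.3938  0.1988] jaw -0.655 q7 -0.16 gap 0.0101 F [-0.8  0.7 -3.5]  shift [-0.0012 -0.0004 -0.0032]  turn [-0.0053  0.0011  0.0029]
t 9.28 tcp [ 0.5083 -0.3938  0.1988] jaw -0.655 q7 -0.16 gap 0.0101 F [-0.8  0.7 -3.5]  shift [-0.0012 -0.0004 -0.0032]  turn [ 3.1363e+00  4.6000e-03 -1.7000e-03]
```

View pics/t1.png

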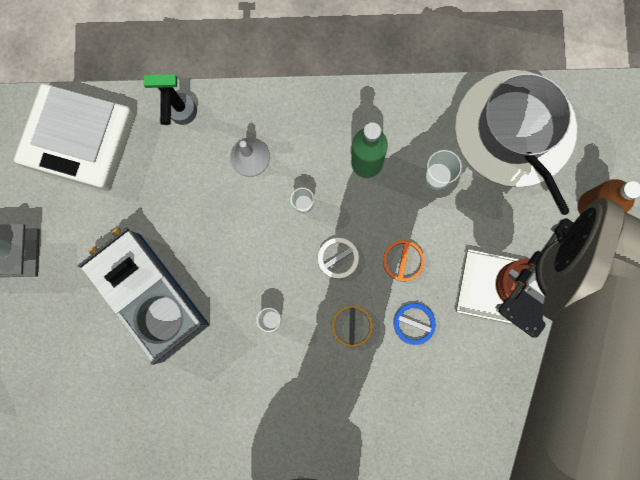

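Request:
{"op": "send_rows", "data": {
  "plan": "1 0.02 0 -0.002 0 0 0;1 0.05 0 -0.002 0 0 0;1 0.08 0 -0.002 0 0 0;1 0.11 0 -0.002 0 0 0;1 0.13 0 -0.002 0 0 0;1 0.145 0 -0.002 0 0 0;1 0.153 0 -0.002 0 0 0;1 0.158 0 -0.002 0 0 0;1 0.162 0 -0.002 0 0 0;1 0.164 0 -0.002 0 0 0;1 0.164 0 -0.002 0 0 0;1 0.164 0 -0.002 0 0 0"
}}

```text
time_s: 10.33
tcp_pos: [0.5118, -0.3897, 0.0378]
tcp_rot: [1.623, 1.57, -0.598]
contact_force: [0.7, -0.2, -3.7]
finger_gap: 0.0093
```

Request:
{"op": "send_rows", "data": {
  "plan": "1 0.002 0 0 0 0 0;1 0.004 0 0 0 0 0;1 0.005 0 0 0 0 0;1 0.005 0 0 0 0 0"
}}

```text
time_s: 10.67
tcp_pos: [0.5118, -0.3897, 0.0331]
tcp_rot: [1.528, 1.57, -0.693]
contact_force: [-3.6, 2.4, 10.9]
finger_gap: 0.0095
```

Request:
{"op": "send_rows", "data": {
  "plan": "0.73 0 0 0 0 0 0;0.73 0 0 0 0 0 0;0.73 0 0 0 0 0 0;0.73 0 0 0 0 0 0;0.73 -0.02 0 0 0 0 0;0.73 -0.05 0 0 0 0 0;0.73 -0.09 0 0 0 0 0;0.73 -0.13 0 0 0 0 0;0.73 -0.16 0 0 0 0 0;0.73 -0.16 0 0 0 0 0"
}}

```text
time_s: 11.5
tcp_pos: [0.514, -0.3911, 0.199]
tcp_rot: [1.637, 1.562, -0.585]
contact_force: [1.0, -1.1, 0.5]
finger_gap: 0.0254
```

Run:
```python
from h import *
plan(.437,-.103,.19,np.radians(-92))
f,o=wrist(); cv2.imwrite("pics/w4.png",f["image"][:,:,::-1])
```

```text
t 11.5 tcp [ 0.514  -0.3911  0.199 ] jaw -0.65 q7 -0.16 gap 0.0254 F [ 1.  -1.1  0.5]  shift [ 0.007  -0.2358 -0.1827]  turn [ 0.9553 -0.0048 -0.008 ]
t 11.5 tcp [ 0.514  -0.3911  0.199 ] jaw -0.65 q7 -0.16 gap 0.0254 F [ 1.  -1.1  0.5]  shift [ 0.007  -0.2358 -0.1827]  turn [-2.1863  0.0095 -0.0057]
```

View pics/w4.png

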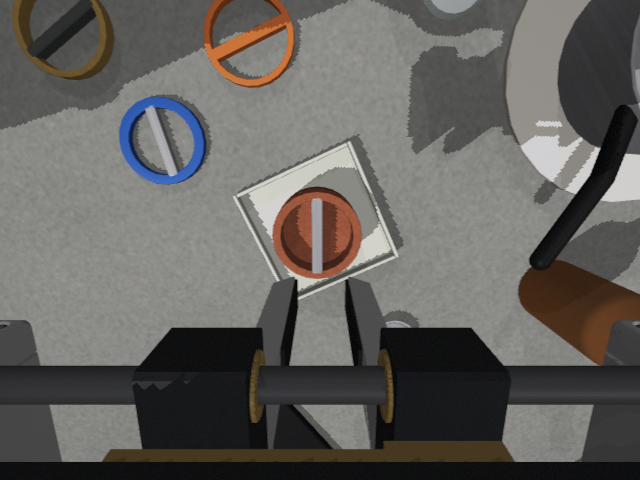

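Request:
{"op": "send_rows", "data": {
  "plan": "0.73 0.001 -0.024 -0.018 0.1 0 0;0.73 0.002 -0.052 -0.04 0.2 0 0;0.73 0.003 -0.08 -0.062 0.3 0 0;0.73 0.004 -0.108 -0.084 0.4 0 0;0.73 0.005 -0.136 -0.105 0.5 0 0;0.73 0.006 -0.164 -0.127 0.6 0 0;0.73 0.006 -0.19 -0.148 0.7 0 0;0.73 0.007 -0.212 -0.165 0.8 0 0;0.73 0.007 -0.228 -0.177 0.88 0 0;0.73 0.007 -0.236 -0.183 0.955 -0.005 -0.008;0.73 0.007 -0.236 -0.183 0.955 -0.005 -0.008;0.73 0.007 -0.236 -0.183 0.955 -0.005 -0.008"
}}

```text
time_s: 12.55
tcp_pos: [0.4342, -0.1011, 0.1845]
tcp_rot: [-0.499, 1.561, 2.612]
contact_force: [-0.3, -0.9, -0.1]
finger_gap: 0.0255
```

```bash
cat >> h.py <<'E'
BOUND={"brass":.014,"white":.012,"orange":.011,"blue":.009}
def look(name,tag):
    """find ring in the wrist picture: centre by outer ellipse at top height, bar yaw"""
    f,o=wrist(); im=f["image"].astype(int); cv2.imwrite(f"pics/{tag}.png",f["image"][:,:,::-1])
    hsv=cv2.cvtColor(f["image"],cv2.COLOR_RGB2HSV); H,S,V=[hsv[:,:,i].astype(int) for i in range(3)]
    m={"brass":(H>12)&(H<28)&(S>90),"white":(S<25)&(V>120),"orange":((H<12)|(H>174))&(S>120),"blue":(H>100)&(H<130)&(S>110)}[name].copy()
    m[275:]=0
    z=BOUND[name]; out=[]
    for c in big(m)[:3]:
        if cv2.contourArea(c)<1500: continue
        e=cv2.fitEllipse(cv2.convexHull(c)); P=cast(f,[e[0]],z)[0]
        r=np.mean(e[1])/2; w=cast(f,[[e[0][0]-r,e[0][1]],[e[0][0]+r,e[0][1]]],z)
        print(name,"px",np.round(e[0],1),"axes",np.round(e[1],1),"P",P.round(4),"dia",np.linalg.norm(w[1]-w[0]).round(4)); out.append((e,P))
    return f,o,out
def bar(f,ends,z):
    W=cast(f,ends,z); d=W[1]-W[0]; print("bar yaw",np.arctan2(d[1],d[0]).round(4),"mid",W.mean(0).round(4),"len",np.linalg.norm(d).round(4)); return np.arctan2(d[1],d[0])
E
python3 - <<'E'
from h import *
f,o,r=look("brass","w5"); np.savez("pics/w5.npz",**f); plan(.437,-.103,.19)
E
```

```text
brass px [323.5 221.4] axes [82.6 83.2] P [ 0.4372 -0.1029  0.014 ] dia 0.0824
t 12.6 tcp [ 0.4343 -0.1016  0.1846] jaw -1.602 q7 -1.53 gap 0.0257 F [ 1.2  0.  -0.1]  shift [-0.0055  0.0013 -0.0027]  turn [0.     0.0083 0.0046]
t 12.6 tcp [ 0.4343 -0.1016  0.1846] jaw -1.602 q7 -1.53 gap 0.0257 F [ 1.2  0.  -0.1]  shift [-0.0055  0.0013 -0.0027]  turn [-3.1415 -0.0072  0.013 ]
```

View pics/w5.png

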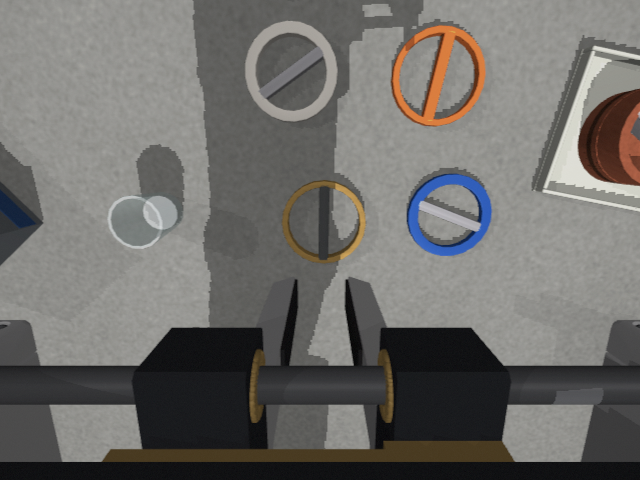

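Run:
```python
from h import *
f=dict(np.load("pics/w5.npz")); by=bar(f,[[324,186],[323,258]],.014); plan(.4372,-.1029,.004,by+np.pi/2)
```

```text
bar yaw 3.0992 mid [ 0.4356 -0.1028  0.014 ] len 0.0729
t 12.6 tcp [ 0.4343 -0.1016  0.1846] jaw -1.602 q7 -1.53 gap 0.0257 F [ 1.2  0.  -0.1]  shift [ 0.1805  0.002  -0.0044]  turn [0.0108 0.0083 0.0045]
t 12.6 tcp [ 0.4343 -0.1016  0.1846] jaw -1.602 q7 -1.53 gap 0.0257 F [ 1.2  0.  -0.1]  shift [ 0.1805  0.002  -0.0044]  turn [-3.1308 -0.0071  0.013 ]
```

Request:
{"op": "send_rows", "data": {
  "plan": "0.73 0.03 0.002 -0.004 0.011 0.008 0.005;0.73 0.07 0.002 -0.004 0.011 0.008 0.005;0.73 0.11 0.002 -0.004 0.011 0.008 0.005;0.73 0.14 0.002 -0.004 0.011 0.008 0.005;0.73 0.16 0.002 -0.004 0.011 0.008 0.005;0.73 0.17 0.002 -0.004 0.011 0.008 0.005;0.73 0.176 0.002 -0.004 0.011 0.008 0.005;0.73 0.179 0.002 -0.004 0.011 0.008 0.005;0.73 0.18 0.002 -0.004 0.011 0.008 0.005;1 0.18 0.002 -0.004 0.011 0.008 0.005;1 0.18 0.002 -0.004 0.011 0.008 0.005;1 0.18 0.002 -0.004 0.011 0.008 0.005;1 0.18 0.002 -0.004 0.011 0.008 0.005;1 0.18 0.002 -0.004 0.011 0.008 0.005;1 0.18 0.002 -0.004 0.011 0.008 0.005",
  "force": 35
}}

```text
time_s: 13.85
tcp_pos: [0.4376, -0.1024, 0.0059]
tcp_rot: [2.757, 1.569, -0.43]
contact_force: [-0.9, -0.3, 10.0]
finger_gap: 0.0097
```

Run:
```python
from h import *
plan(.437,-.103,.19)
```

```text
t 13.85 tcp [ 0.4376 -0.1024  0.0059] jaw -1.616 q7 -1.66 gap 0.0097 F [-0.9 -0.3 10. ]  shift [-0.1841  0.0007  0.0002]  turn [ 0.     -0.0017 -0.0007]
t 13.85 tcp [ 0.4376 -0.1024  0.0059] jaw -1.616 q7 -1.66 gap 0.0097 F [-0.9 -0.3 10. ]  shift [-0.1841  0.0007  0.0002]  turn [-3.1416e+00  1.1000e-03 -2.7000e-03]
```

Request:
{"op": "send_rows", "data": {
  "plan": "1 -0.015 0 0 0 0 0;1 -0.04 0 0 0 0 0;1 -0.075 0 0 0 0 0;1 -0.11 0 0 0 0 0;1 -0.145 0 0 0 0 0;1 -0.17 0 0 0 0 0;1 -0.184 0 0 0 0 0;1 -0.184 0 0 0 0 0;1 -0.184 0 0 0 0 0"
}}

```text
time_s: 14.6
tcp_pos: [0.4371, -0.1022, 0.1896]
tcp_rot: [2.766, 1.569, -0.421]
contact_force: [-0.2, -0.2, -1.5]
finger_gap: 0.0094
```

Run:
```python
from h import *
f,o,r=look("brass","w6"); np.savez("pics/w6.npz",**f); plan(.4565,.2765,.19,.65)
```

```text
brass px [321.  300.8] axes [162.4 171.4] P [ 0.3549 -0.0988  0.014 ] dia 0.1784
t 14.65 tcp [ 0.4365 -0.1022  0.1886] jaw -1.616 q7 -1.55 gap 0.0096 F [ 0.3 -0.5 -1.7]  shift [-0.0016 -0.3792 -0.0029]  turn [-2.266e+00  6.000e-04 -4.000e-04]
t 14.65 tcp [ 0.4365 -0.1022  0.1886] jaw -1.616 q7 -1.55 gap 0.0096 F [ 0.3 -0.5 -1.7]  shift [-0.0016 -0.3792 -0.0029]  turn [ 8.755e-01 -3.000e-04 -5.000e-04]
```

View pics/w6.png

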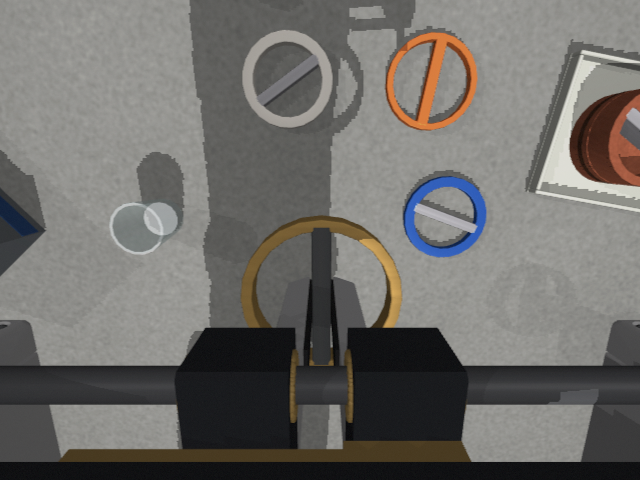

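```bash
cat >> h.py <<'E'
def inhand(f,o,v,ul,ur,dz,u=321):
    """offset of ring centre from TCP in tool y,z from front edge row v and side columns, ring top dz above the TCP"""
    T=f["tool_from_camera"]; K=f["mtx"]
    def c(u,v):
        d=T[:3,:3]@np.array([(u-K[0,2])/K[0,0],-(v-K[1,2])/K[1,1],-1]); s=(-dz-T[0,3])/d[0]; return (T[:3,3]+s*d)[1:]
    e=c(u,v); L=c(ul,300); R=c(ur,300); print("front edge",e.round(4),"-> centre z",(e[1]+.042).round(4),"sides y",L.round(4),R.round(4),"mid",((L+R)/2)[0].round(4),"width",(R-L)[0].round(4))
E
python3 - <<'E'
from h import *
f=dict(np.load("pics/w6.npz"));inhand(f,None,215.5,241,402,.008)
E
```

```text
front edge [ 0.     -0.0417] -> centre z 0.0003 sides y [-0.0411  0.0023] [0.0417 0.0023] mid 0.0003 width 0.0828
```

Request:
{"op": "send_rows", "data": {
  "plan": "1 0 -0.012 0 -0.03 0 0;1 0 -0.035 0 -0.08 0 0;1 0 -0.065 0 -0.14 0 0;1 0 -0.1 -0.001 -0.21 0 0;1 0 -0.135 -0.001 -0.28 0 0;1 0 -0.17 -0.001 -0.35 0 0;1 0 -0.205 -0.002 -0.42 0 0;1 0 -0.24 -0.002 -0.49 0 0;1 0 -0.275 -0.002 -0.56 0 0;1 0 -0.31 -0.003 -0.63 0 0;1 0 -0.34 -0.003 -0.69 0 0;1 0 -0.362 -0.003 -0.74 0 0;1 0 -0.375 -0.003 -0.776 0 0;1 0 -0.379 -0.003 -0.776 0 0;1 0 -0.379 -0.003 -0.776 0 0;1 0 -0.379 -0.003 -0.776 0 0"
}}

```text
time_s: 15.98
tcp_pos: [0.4569, 0.275, 0.1883]
tcp_rot: [0.313, 1.569, -2.1]
contact_force: [0.6, 0.1, -2.0]
finger_gap: 0.0096
```

Run:
```python
from h import *
plan(.4563,.2768,.09); f,o=wrist(); cv2.imwrite("pics/w7.png",f["image"][:,:,::-1]);np.savez("pics/w7.npz",**f)
```

```text
t 15.98 tcp [0.4569 0.275  0.1883] jaw -0.842 q7 -1.66 gap 0.0096 F [ 0.6  0.1 -2. ]  shift [ 0.0983 -0.0017 -0.0009]  turn [-0.      0.0015 -0.0005]
t 15.98 tcp [0.4569 0.275  0.1883] jaw -0.842 q7 -1.66 gap 0.0096 F [ 0.6  0.1 -2. ]  shift [ 0.0983 -0.0017 -0.0009]  turn [ 3.1416e+00 -8.0000e-04 -2.3000e-03]
```

View pics/w7.png

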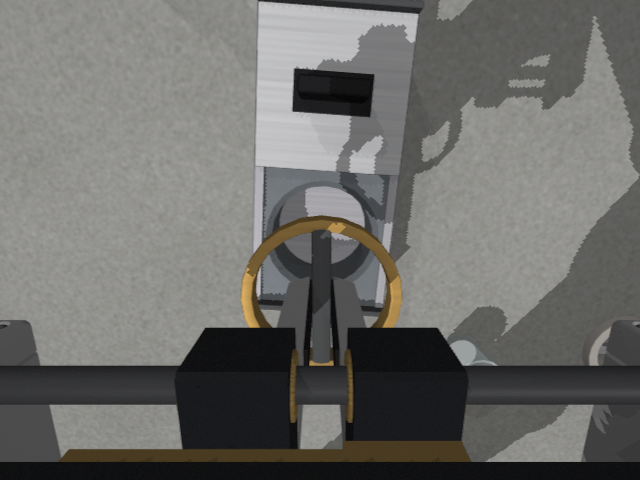

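Request:
{"op": "send_rows", "data": {
  "plan": "1 0.02 -0.0017 -0.001 0 0 0;1 0.05 -0.0017 -0.001 0 0 0;1 0.08 -0.0017 -0.001 0 0 0;1 0.095 -0.0017 -0.001 0 0 0;1 0.1 -0.0017 -0.001 0 0 0;1 0.1 -0.0017 -0.001 0 0 0"
}}

```text
time_s: 16.53
tcp_pos: [0.4564, 0.2768, 0.0881]
tcp_rot: [0.129, 1.569, -2.283]
contact_force: [-0.5, -0.5, -1.0]
finger_gap: 0.0095
```

Run:
```python
from h import *
plan(.4563,.2768,.05); f,o=wrist(); cv2.imwrite("pics/w8.png",f["image"][:,:,::-1])
```

```text
t 16.53 tcp [0.4564 0.2768 0.0881] jaw -0.842 q7 -1.76 gap 0.0095 F [-0.5 -0.5 -1. ]  shift [ 0.0381 -0.     -0.    ]  turn [-0.      0.0021 -0.0003]
t 16.53 tcp [0.4564 0.2768 0.0881] jaw -0.842 q7 -1.76 gap 0.0095 F [-0.5 -0.5 -1. ]  shift [ 0.0381 -0.     -0.    ]  turn [ 3.1416e+00 -4.0000e-04 -3.3000e-03]
```

View pics/w8.png

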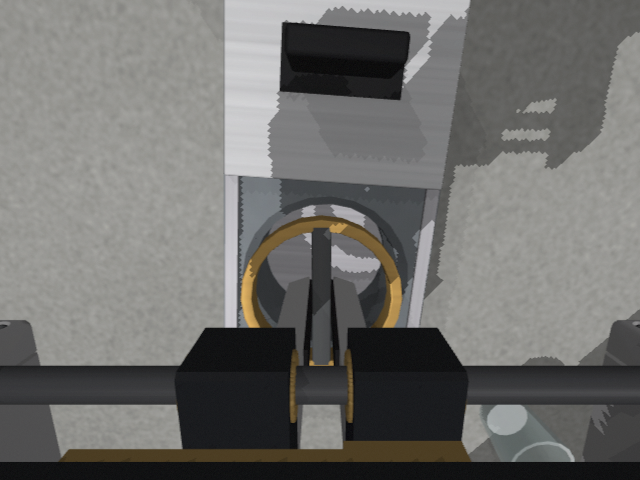

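Request:
{"op": "send_rows", "data": {
  "plan": "1 0.01 0 0 0 0.002 0;1 0.02 0 0 0 0.002 0;1 0.025 0 0 0 0.002 0;1 0.03 0 0 0 0.002 0;1 0.035 0 0 0 0.002 0;1 0.04 0 0 0 0.002 0;1 0.04 0 0 0 0.002 0"
}}

```text
time_s: 17.17
tcp_pos: [0.4566, 0.2779, 0.048]
tcp_rot: [2.804, 1.57, 0.393]
contact_force: [3.3, -2.5, -2.1]
finger_gap: 0.0099
```

Request:
{"op": "send_rows", "data": {
  "plan": "1 0 0.001 0 0 0 0;1 0.008 0.0015 0 0 0 0;1 0.016 0.0015 0 0 0 0;1 0.022 0.0015 0 0 0 0;1 0.027 0.0015 0 0 0 0;1 0.03 0.0015 0 0 0 0;1 0.032 0.0015 0 0 0 0;1 0.032 0.0015 0 0 0 0"
}}

```text
time_s: 17.83
tcp_pos: [0.4575, 0.2771, 0.0165]
tcp_rot: [2.996, 1.569, 0.586]
contact_force: [-0.4, 0.1, -1.1]
finger_gap: 0.0101
```

Request:
{"op": "send_rows", "data": {
  "plan": "1 0.002 0 0 0 0 0;1 0.002 0 0 0 0 0;0.73 0.002 0 0 0 0 0;0.73 0.002 0 0 0 0 0;0.73 0.002 0 0 0 0 0;0.73 0.002 0 0 0 0 0;0.73 -0.015 0 0 0 0 0;0.73 -0.04 0 0 0 0 0;0.73 -0.075 0 0 0 0 0;0.73 -0.11 0 0 0 0 0;0.73 -0.145 0 0 0 0 0;0.73 -0.17 0 0 0 0 0;0.73 -0.18 0 0 0 0 0;0.73 -0.18 0 0 0 0 0"
}}

```text
time_s: 19.0
tcp_pos: [0.4585, 0.2776, 0.1993]
tcp_rot: [2.853, 1.565, 0.442]
contact_force: [-0.1, -0.3, 0.5]
finger_gap: 0.0254
```

Run:
```python
from h import *
plan(.575,-.077,.19,np.radians(-58.6+90)); f,o=wrist(); cv2.imwrite("pics/w9.png",f["image"][:,:,::-1])
f=grab_frame("top"); cv2.imwrite("pics/t2.png",f["image"][:,:,::-1])
```

```text
t 19.0 tcp [0.4585 0.2776 0.1993] jaw -0.84 q7 -1.66 gap 0.0254 F [-0.1 -0.3  0.5]  shift [0.0091 0.3418 0.1498]  turn [-1.3884 -0.0036 -0.0055]
t 19.0 tcp [0.4585 0.2776 0.1993] jaw -0.84 q7 -1.66 gap 0.0254 F [-0.1 -0.3  0.5]  shift [0.0091 0.3418 0.1498]  turn [ 1.7532 -0.0057  0.0038]
```

View pics/w9.png

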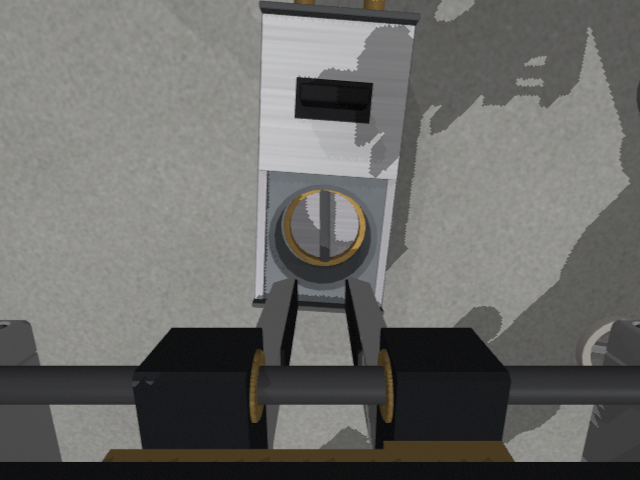

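View pics/t2.png

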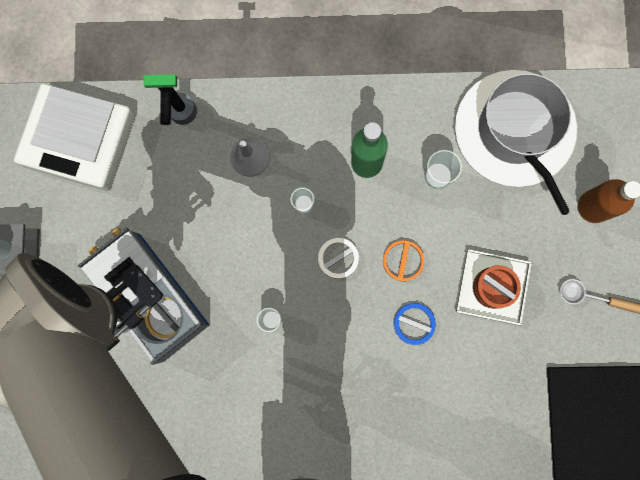

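Request:
{"op": "send_rows", "data": {
  "plan": "0.73 0.001 0.015 0.007 -0.08 0 0;0.73 0.002 0.04 0.018 -0.18 0 0;0.73 0.002 0.07 0.031 -0.28 0 0;0.73 0.003 0.1 0.044 -0.39 0 0;0.73 0.004 0.13 0.057 -0.5 0 0;0.73 0.005 0.16 0.07 -0.61 0 0;0.73 0.006 0.19 0.083 -0.72 0 0;0.73 0.007 0.22 0.096 -0.83 0 0;0.73 0.007 0.25 0.11 -0.94 0 0;0.73 0.008 0.28 0.123 -1.05 0 0;0.73 0.008 0.305 0.134 -1.16 0 0;0.73 0.009 0.325 0.143 -1.27 0 0;0.73 0.009 0.337 0.148 -1.35 0 0;0.73 0.009 0.342 0.15 -1.388 -0.004 -0.005;0.73 0.009 0.342 0.15 -1.388 -0.004 -0.005;0.73 0.009 0.342 0.15 -1.388 -0.004 -0.005"
}}

```text
time_s: 20.43
tcp_pos: [0.5732, -0.0776, 0.1861]
tcp_rot: [-1.941, 1.565, -2.966]
contact_force: [0.0, -0.1, 0.1]
finger_gap: 0.0253
```

Run:
```python
from h import *
f,o,r=look("white","w10"); np.savez("pics/w10.npz",**f); plan(.575,-.077,.19)
```

```text
white px [448.2 124.6] axes [309.1 808.8] P [0.6209 0.0682 0.012 ] dia 0.5227
white px [ -584.5 -1162.7] axes [ 369.9 2733.3] P [-0.196   0.2974  0.012 ] dia 0.7932
t 20.48 tcp [ 0.5733 -0.0771  0.1865] jaw 0.547 q7 0.37 gap 0.0254 F [-0.5 -0.2 -0. ]  shift [-0.0035  0.0015  0.0008]  turn [-0.     -0.0017  0.0051]
t 20.48 tcp [ 0.5733 -0.0771  0.1865] jaw 0.547 q7 0.37 gap 0.0254 F [-0.5 -0.2 -0. ]  shift [-0.0035  0.0015  0.0008]  turn [3.1416e+00 8.0000e-03 2.7000e-03]
```

View pics/w10.png

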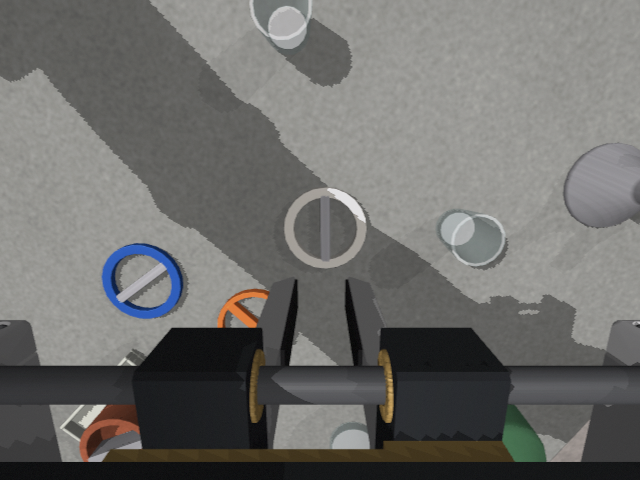

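Run:
```python
from h import *
f=dict(np.load("pics/w10.npz")); by=bar(f,[[325,197],[325.5,259]],.012); P=cast(f,[[325.5,227.5],[284,227.5],[367,227.5]],.012); print(P.round(4),np.linalg.norm(P[2]-P[1])); plan(P[0,0],P[0,1],.003,by+np.pi/2)
```

```text
bar yaw -1.0132 mid [ 0.5746 -0.0767  0.012 ] len 0.0638
[[ 0.5742 -0.0756  0.012 ]
 [ 0.5384 -0.0974  0.012 ]
 [ 0.6098 -0.0538  0.012 ]] 0.08366552101326304
t 20.48 tcp [ 0.5733 -0.0771  0.1865] jaw 0.547 q7 0.37 gap 0.0254 F [-0.5 -0.2 -0. ]  shift [ 0.1835  0.0025 -0.0005]  turn [-0.0108 -0.0017  0.0051]
t 20.48 tcp [ 0.5733 -0.0771  0.1865] jaw 0.547 q7 0.37 gap 0.0254 F [-0.5 -0.2 -0. ]  shift [ 0.1835  0.0025 -0.0005]  turn [3.1308e+00 7.9000e-03 2.7000e-03]
```

Request:
{"op": "send_rows", "data": {
  "plan": "0.73 0.03 0.002 0 -0.01 -0.002 0.005;0.73 0.07 0.002 0 -0.01 -0.002 0.005;0.73 0.11 0.002 0 -0.01 -0.002 0.005;0.73 0.14 0.002 0 -0.01 -0.002 0.005;0.73 0.16 0.002 0 -0.01 -0.002 0.005;0.73 0.172 0.002 0 -0.01 -0.002 0.005;0.73 0.179 0.002 0 -0.01 -0.002 0.005;0.73 0.182 0.002 0 -0.01 -0.002 0.005;0.73 0.182 0.002 0 -0.01 -0.002 0.005;1 0.182 0.002 0 -0.01 -0.002 0.005;1 0.182 0.002 0 -0.01 -0.002 0.005;1 0.182 0.002 0 -0.01 -0.002 0.005;1 0.182 0.002 0 -0.01 -0.002 0.005;1 0.182 0.002 0 -0.01 -0.002 0.005;1 0.182 0.002 0 -0.01 -0.002 0.005"
}}

```text
time_s: 21.73
tcp_pos: [0.5758, -0.0773, 0.0068]
tcp_rot: [0.608, 1.567, -0.405]
contact_force: [-1.0, -0.2, 7.7]
finger_gap: 0.0093
```

Request:
{"op": "send_rows", "data": {
  "plan": "1 -0.015 0 0 0 0 0;1 -0.04 0 0 0 0 0;1 -0.075 0 0 0 0 0;1 -0.11 0 0 0 0 0;1 -0.145 0 0 0 0 0;1 -0.17 0 0 0 0 0;1 -0.184 0 0 0 0 0;1 -0.184 0 0 0 0 0;1 -0.184 0 0 0 0 0"
}}

```text
time_s: 22.48
tcp_pos: [0.5749, -0.0772, 0.1903]
tcp_rot: [0.512, 1.567, -0.501]
contact_force: [-0.0, -0.2, -1.1]
finger_gap: 0.0096
```

Run:
```python
from h import *
f,o=wrist(); cv2.imwrite("pics/w11.png",f["image"][:,:,::-1]); np.savez("pics/w11.npz",**f); plan(.457,.277,.19,.653);plan(.457,.277,.19,1.2)
```

```text
t 22.53 tcp [ 0.5743 -0.0772  0.1892] jaw 0.558 q7 0.38 gap 0.0094 F [ 0.   0.7 -1.5]  shift [-0.0014  0.0879 -0.3626]  turn [-0.0953  0.002  -0.0004]
t 22.53 tcp [ 0.5743 -0.0772  0.1892] jaw 0.558 q7 0.38 gap 0.0094 F [ 0.   0.7 -1.5]  shift [-0.0014  0.0879 -0.3626]  turn [ 3.0463e+00 -7.0000e-04 -3.0000e-03]
t 22.53 tcp [ 0.5743 -0.0772  0.1892] jaw 0.558 q7 0.38 gap 0.0094 F [ 0.   0.7 -1.5]  shift [-0.0014  0.0879 -0.3626]  turn [-6.423e-01  2.100e-03  1.000e-04]
t 22.53 tcp [ 0.5743 -0.0772  0.1892] jaw 0.558 q7 0.38 gap 0.0094 F [ 0.   0.7 -1.5]  shift [-0.0014  0.0879 -0.3626]  turn [ 2.4993e+00  1.0000e-04 -2.7000e-03]
```

View pics/w11.png

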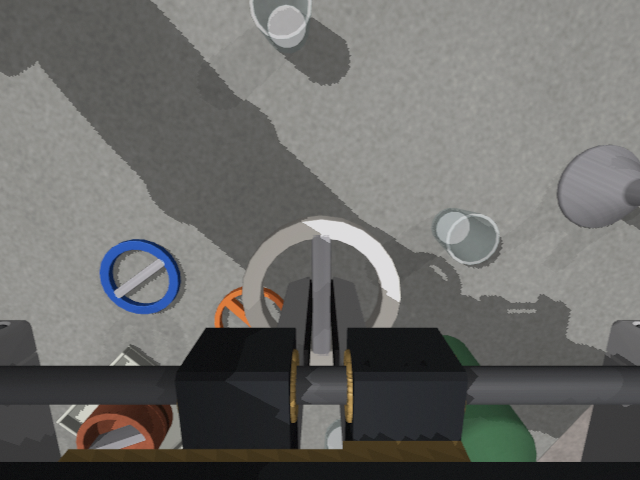

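Request:
{"op": "send_rows", "data": {
  "plan": "1 0 0.003 -0.012 0 0 0;1 0 0.009 -0.035 -0.01 0 0;1 0 0.017 -0.068 -0.02 0 0;1 0 0.025 -0.103 -0.03 0 0;1 0 0.034 -0.138 -0.04 0 0;1 0 0.042 -0.173 -0.05 0 0;1 0 0.05 -0.208 -0.06 0 0;1 0 0.059 -0.243 -0.07 0 0;1 0 0.067 -0.278 -0.08 0 0;1 0 0.075 -0.311 -0.09 0 0;1 0 0.082 -0.337 -0.095 0 0;1 0 0.086 -0.355 -0.095 0 0;1 0 0.088 -0.363 -0.095 0.002 0;1 0 0.088 -0.363 -0.095 0.002 0;1 0 0.088 -0.363 -0.095 0.002 0;1 0 0.088 -0.363 -0.095 0.002 0"
}}

```text
time_s: 23.87
tcp_pos: [0.4575, 0.2762, 0.1886]
tcp_rot: [-0.261, 1.571, -1.18]
contact_force: [0.3, -0.3, -1.7]
finger_gap: 0.0093
```

Run:
```python
from h import *
f=dict(np.load("pics/w11.npz"));inhand(f,None,216,242,401,.005); plan(.457,.277,.09,.653)
```

```text
front edge [-0.0017 -0.0442] -> centre z -0.0022 sides y [-0.0431  0.0003] [0.0402 0.0003] mid -0.0014 width 0.0833
t 23.87 tcp [0.4575 0.2762 0.1886] jaw 0.652 q7 -0.25 gap 0.0093 F [ 0.3 -0.3 -1.7]  shift [ 0.0986  0.0001 -0.001 ]  turn [-0.0015  0.0003  0.0001]
t 23.87 tcp [0.4575 0.2762 0.1886] jaw 0.652 q7 -0.25 gap 0.0093 F [ 0.3 -0.3 -1.7]  shift [ 0.0986  0.0001 -0.001 ]  turn [ 3.1401e+00  1.0000e-04 -4.0000e-04]
```

Request:
{"op": "send_rows", "data": {
  "plan": "1 0.02 0 0 0 0 0;1 0.05 0 0 0 0 0;1 0.08 0 0 0 0 0;1 0.095 0 0 0 0 0;1 0.105 0 0 0 0 0;1 0.112 0 0 0 0 0;1 0.12 0 0 0 0 0;1 0.126 0 0 0 0 0;1 0.132 0 0 0 0 0;1 0.136 0 0 0 0 0;1 0.14 0 0 0 0 0;1 0.14 0 0 0 0 0"
}}

```text
time_s: 24.87
tcp_pos: [0.4571, 0.2775, 0.0487]
tcp_rot: [1.655, 1.57, 0.738]
contact_force: [-0.1, -0.3, -0.8]
finger_gap: 0.0091
```

Request:
{"op": "send_rows", "data": {
  "plan": "1 0.006 0 0 0 0 0;1 0.012 0 0 0 0 0;1 0.016 0 0 0 0 0;1 0.019 0 0 0 0 0;1 0.02 0 0 0 0 0;1 0.02 0 0 0 0 0"
}}

```text
time_s: 25.37
tcp_pos: [0.4571, 0.2777, 0.029]
tcp_rot: [1.594, 1.57, 0.676]
contact_force: [-0.3, -0.6, -1.3]
finger_gap: 0.0092
```

Request:
{"op": "send_rows", "data": {
  "plan": "1 0.001 0 0 0 0 0;0.73 0.001 0 0 0 0 0;0.73 0.001 0 0 0 0 0;0.73 0.001 0 0 0 0 0;0.73 0.001 0 0 0 0 0;0.73 -0.015 0 0 0 0 0;0.73 -0.04 0 0 0 0 0;0.73 -0.075 0 0 0 0 0;0.73 -0.11 0 0 0 0 0;0.73 -0.14 0 0 0 0 0;0.73 -0.16 0 0 0 0 0;0.73 -0.165 0 0 0 0 0;0.73 -0.165 0 0 0 0 0"
}}

```text
time_s: 26.45
tcp_pos: [0.4579, 0.2778, 0.1954]
tcp_rot: [1.311, 1.567, 0.393]
contact_force: [0.5, 0.1, -0.1]
finger_gap: 0.025
```

Run:
```python
from h import *
plan(.439,-.230,.19,np.radians(-113.7+90)); f,o=wrist(); cv2.imwrite("pics/w12.png",f["image"][:,:,::-1])
f=grab_frame("top"); cv2.imwrite("pics/t3.png",f["image"][:,:,::-1])
```

```text
t 26.45 tcp [0.4579 0.2778 0.1954] jaw 0.652 q7 -0.24 gap 0.025 F [ 0.5  0.1 -0.1]  shift [ 0.0046 -0.3234  0.392 ]  turn [ 1.0661e+00 -1.0000e-03 -3.5000e-03]
t 26.45 tcp [0.4579 0.2778 0.1954] jaw 0.652 q7 -0.24 gap 0.025 F [ 0.5  0.1 -0.1]  shift [ 0.0046 -0.3234  0.392 ]  turn [-2.0755e+00  4.1000e-03 -1.1000e-03]
```

View pics/w12.png

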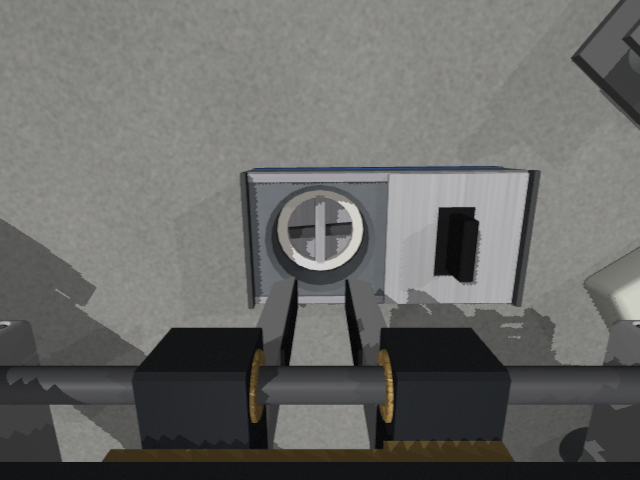

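View pics/t3.png

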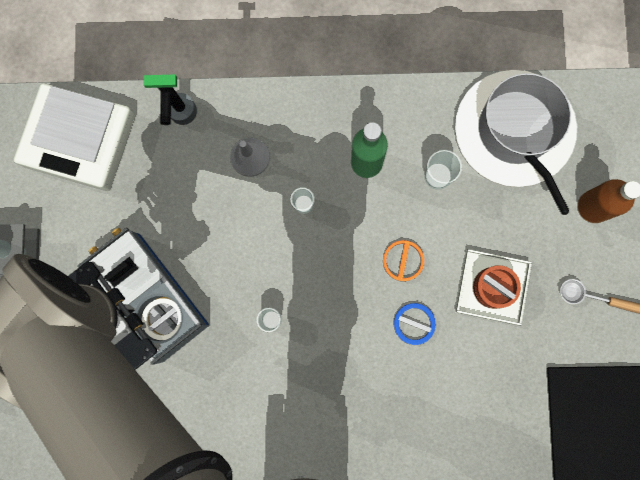

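Request:
{"op": "send_rows", "data": {
  "plan": "0.73 0 -0.008 0.01 0.03 0 0;0.73 0.001 -0.024 0.029 0.09 0 0;0.73 0.001 -0.045 0.055 0.16 0 0;0.73 0.001 -0.067 0.081 0.23 0 0;0.73 0.002 -0.089 0.108 0.3 0 0;0.73 0.002 -0.111 0.135 0.37 0 0;0.73 0.002 -0.133 0.161 0.44 0 0;0.73 0.003 -0.155 0.188 0.51 0 0;0.73 0.003 -0.177 0.215 0.58 0 0;0.73 0.003 -0.199 0.241 0.65 0 0;0.73 0.004 -0.221 0.268 0.72 0 0;0.73 0.004 -0.243 0.295 0.79 0 0;0.73 0.004 -0.265 0.321 0.86 0 0;0.73 0.005 -0.285 0.346 0.93 0 0;0.73 0.005 -0.302 0.367 1 0 0;0.73 0.005 -0.315 0.382 1.05 0 0;0.73 0.005 -0.323 0.392 1.066 -0.001 -0.003;0.73 0.005 -0.323 0.392 1.066 -0.001 -0.003;0.73 0.005 -0.323 0.392 1.066 -0.001 -0.003"
}}

```text
time_s: 28.13
tcp_pos: [0.4387, -0.2294, 0.1883]
tcp_rot: [-1.203, 1.568, 3.097]
contact_force: [-0.5, 0.2, -0.1]
finger_gap: 0.0255
```

Run:
```python
from h import *
f,o,r=look("blue","w13"); np.savez("pics/w13.npz",**f); plan(.439,-.23,.19)
```

```text
blue px [322.7 224.1] axes [80.1 81. ] P [ 0.4386 -0.228   0.009 ] dia 0.0822
t 28.18 tcp [ 0.4388 -0.2287  0.1885] jaw -0.411 q7 -0.13 gap 0.0254 F [0.2 0.3 0.2]  shift [-0.0015  0.0007  0.0011]  turn [0.     0.001  0.0024]
t 28.18 tcp [ 0.4388 -0.2287  0.1885] jaw -0.411 q7 -0.13 gap 0.0254 F [0.2 0.3 0.2]  shift [-0.0015  0.0007  0.0011]  turn [-3.1416e+00 -3.8000e-03  1.6000e-03]
```

View pics/w13.png

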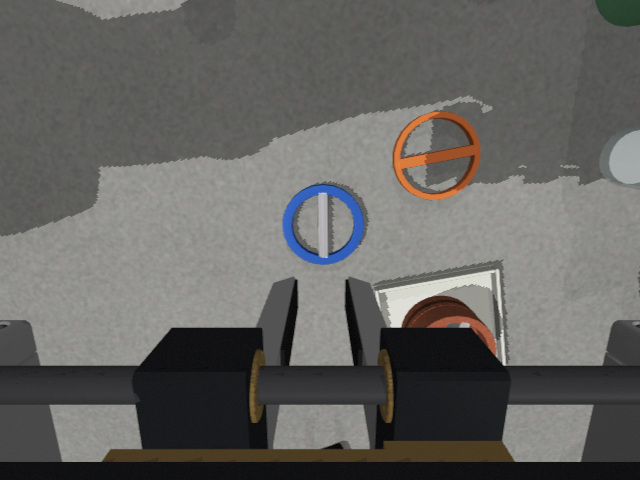

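Request:
{"op": "send_rows", "data": {
  "plan": "0.73 0.03 0 0.001 0 0.001 0.002;0.73 0.07 0 0.001 0 0.001 0.002;0.73 0.11 0 0.001 0 0.001 0.002;0.73 0.14 0 0.001 0 0.001 0.002;0.73 0.16 0 0.001 0 0.001 0.002;0.73 0.172 0 0.001 0 0.001 0.002;0.73 0.179 0 0.001 0 0.001 0.002;0.73 0.183 0 0.001 0 0.001 0.002;0.73 0.184 0 0.001 0 0.001 0.002;0.73 0.184 0 0.001 0 0.001 0.002;0.73 0.184 0 0.001 0 0.001 0.002"
}}

```text
time_s: 29.1
tcp_pos: [0.4386, -0.2311, 0.0057]
tcp_rot: [1.287, 1.569, -0.696]
contact_force: [0.2, 0.5, 0.5]
finger_gap: 0.0256
```

Request:
{"op": "send_rows", "data": {
  "plan": "0.73 0.002 0 -0.001 0 0 0;0.73 0.003 0 -0.001 0 0 0;1 0.003 0 -0.001 0 0 0;1 0.003 0 -0.001 0 0 0;1 0.003 0 -0.001 0 0 0;1 0.003 0 -0.001 0 0 0;1 0.003 0 -0.001 0 0 0;1 0.003 0 -0.001 0 0 0"
}}

```text
time_s: 29.77
tcp_pos: [0.4385, -0.2302, 0.0019]
tcp_rot: [0.875, 1.57, -1.109]
contact_force: [-1.3, 0.4, 2.2]
finger_gap: 0.0094
```

Request:
{"op": "send_rows", "data": {
  "plan": "1 -0.015 0 0 0 0 0;1 -0.04 0 0 0 0 0;1 -0.075 0 0 0 0 0;1 -0.11 0 0 0 0 0;1 -0.145 0 0 0 0 0;1 -0.17 0 0 0 0 0;1 -0.186 0 0 0 0 0;1 -0.186 0 0 0 0 0;1 -0.186 0 0 0 0 0"
}}

```text
time_s: 30.52
tcp_pos: [0.4385, -0.2302, 0.1882]
tcp_rot: [1.167, 1.569, -0.818]
contact_force: [-0.7, -0.2, -1.7]
finger_gap: 0.0099
```

Run:
```python
from h import *
f,o=wrist(); cv2.imwrite("pics/w14.png",f["image"][:,:,::-1]); np.savez("pics/w14.npz",**f); plan(.457,.277,.19,.653)
```

```text
t 30.57 tcp [ 0.438  -0.23    0.1872] jaw -0.413 q7 -0.13 gap 0.0095 F [ 0.3 -0.7 -0.2]  shift [-0.0031 -0.1861 -0.472 ]  turn [-1.0661e+00  6.0000e-04  3.0000e-04]
t 30.57 tcp [ 0.438  -0.23    0.1872] jaw -0.413 q7 -0.13 gap 0.0095 F [ 0.3 -0.7 -0.2]  shift [-0.0031 -0.1861 -0.472 ]  turn [ 2.0755e+00  3.0000e-04 -7.0000e-04]
```

View pics/w14.png

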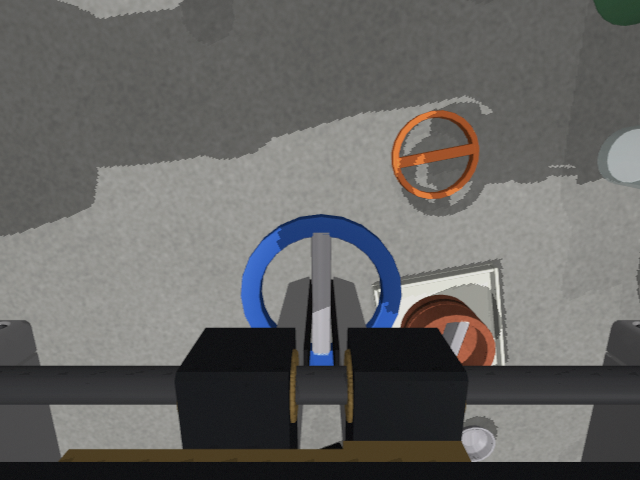

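Request:
{"op": "send_rows", "data": {
  "plan": "1 0 -0.005 -0.012 -0.03 0 0;1 0 -0.014 -0.035 -0.09 0 0;1 0 -0.026 -0.066 -0.16 0 0;1 -0.001 -0.039 -0.098 -0.23 0 0;1 -0.001 -0.051 -0.13 -0.3 0 0;1 -0.001 -0.064 -0.163 -0.37 0 0;1 -0.001 -0.077 -0.195 -0.44 0 0;1 -0.002 -0.09 -0.228 -0.51 0 0;1 -0.002 -0.102 -0.26 -0.58 0 0;1 -0.002 -0.115 -0.292 -0.65 0 0;1 -0.002 -0.128 -0.325 -0.72 0 0;1 -0.003 -0.141 -0.357 -0.79 0 0;1 -0.003 -0.153 -0.389 -0.86 0 0;1 -0.003 -0.165 -0.419 -0.93 0 0;1 -0.003 -0.175 -0.444 -1 0 0;1 -0.003 -0.182 -0.462 -1.05 0 0;1 -0.003 -0.186 -0.472 -1.066 0 0;1 -0.003 -0.186 -0.472 -1.066 0 0;1 -0.003 -0.186 -0.472 -1.066 0 0"
}}

```text
time_s: 32.15
tcp_pos: [0.4567, 0.2766, 0.1896]
tcp_rot: [-1.547, 1.569, -2.465]
contact_force: [-0.5, 0.0, -0.1]
finger_gap: 0.0092
```

Run:
```python
from h import *
plan(.457,.277,.09,.653)
```

```text
t 32.15 tcp [0.4567 0.2766 0.1896] jaw 0.653 q7 -0.25 gap 0.0092 F [-0.5  0.  -0.1]  shift [ 0.0996  0.0006 -0.0002]  turn [-0.0002  0.      0.0019]
t 32.15 tcp [0.4567 0.2766 0.1896] jaw 0.653 q7 -0.25 gap 0.0092 F [-0.5  0.  -0.1]  shift [ 0.0996  0.0006 -0.0002]  turn [ 3.1414e+00  3.0000e-03 -1.0000e-04]
```

Request:
{"op": "send_rows", "data": {
  "plan": "1 0.02 0.001 0 0 0 0;1 0.05 0.001 0 0 0 0;1 0.08 0.001 0 0 0 0;1 0.095 0.001 0 0 0 0;1 0.105 0.001 0 0 0 0;1 0.112 0.001 0 0 0 0;1 0.12 0.001 0 0 0 0;1 0.126 0.001 0 0 0 0;1 0.132 0.001 0 0 0 0;1 0.138 0.001 0 0 0 0;1 0.144 0.001 0 0 0 0;1 0.148 0.001 0 0 0 0;1 0.15 0.001 0 0 0 0;1 0.15 0.001 0 0 0 0"
}}

```text
time_s: 33.32
tcp_pos: [0.4581, 0.2774, 0.0402]
tcp_rot: [-0.955, 1.57, -1.873]
contact_force: [-0.3, 0.3, -1.1]
finger_gap: 0.0093
```

Clear of contact in the bore. I'll lower the last few millimetres, release and rise.

Request:
{"op": "send_rows", "data": {
  "plan": "1 0.002 0 0 0 0 0;1 0.003 0 0 0 0 0;1 0.003 0 0 0 0 0;0.73 0.003 0 0 0 0 0;0.73 0.003 0 0 0 0 0;0.73 0.003 0 0 0 0 0;0.73 0.003 0 0 0 0 0;0.73 -0.015 0 0 0 0 0;0.73 -0.04 0 0 0 0 0;0.73 -0.075 0 0 0 0 0;0.73 -0.11 0 0 0 0 0;0.73 -0.14 0 0 0 0 0;0.73 -0.155 0 0 0 0 0;0.73 -0.155 0 0 0 0 0;0.73 -0.155 0 0 0 0 0"
}}

```text
time_s: 34.57
tcp_pos: [0.4587, 0.2775, 0.1961]
tcp_rot: [0.685, 1.569, -0.233]
contact_force: [-0.5, -0.5, -0.7]
finger_gap: 0.0256
```

Run:
```python
from h import *
plan(.568,-.211,.19,np.radians(171.3+90)); f,o=wrist(); cv2.imwrite("pics/w15.png",f["image"][:,:,::-1])
f=grab_frame("top"); cv2.imwrite("pics/t4.png",f["image"][:,:,::-1])
```

```text
t 34.57 tcp [0.4587 0.2775 0.1961] jaw 0.652 q7 -0.25 gap 0.0256 F [-0.5 -0.5 -0.7]  shift [ 0.0065 -0.2097  0.4545]  turn [ 2.3751e+00 -7.0000e-04 -2.4000e-03]
t 34.57 tcp [0.4587 0.2775 0.1961] jaw 0.652 q7 -0.25 gap 0.0256 F [-0.5 -0.5 -0.7]  shift [ 0.0065 -0.2097  0.4545]  turn [-7.665e-01  1.900e-03 -6.000e-04]
```

View pics/w15.png

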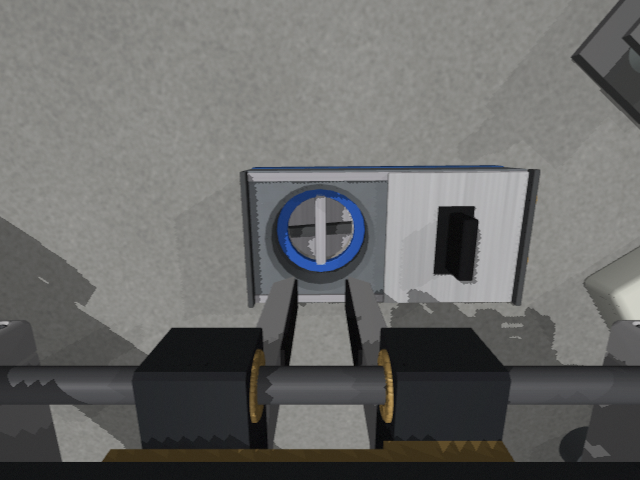

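View pics/t4.png

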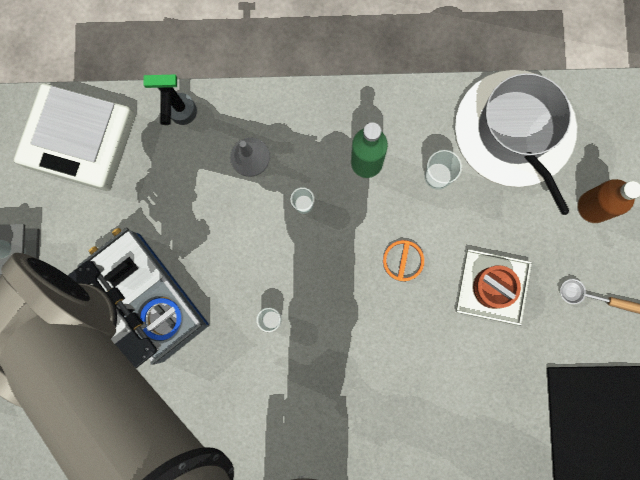

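Request:
{"op": "send_rows", "data": {
  "plan": "0.73 0 -0.006 0.012 -0.02 0 0;0.73 0.001 -0.016 0.034 -0.06 0 0;0.73 0.001 -0.03 0.065 -0.1 0 0;0.73 0.002 -0.044 0.096 -0.15 0 0;0.73 0.002 -0.058 0.127 -0.2 0 0;0.73 0.003 -0.073 0.158 -0.25 0 0;0.73 0.003 -0.087 0.189 -0.3 0 0;0.73 0.004 -0.101 0.22 -0.35 0 0;0.73 0.004 -0.116 0.251 -0.4 0 0;0.73 0.005 -0.13 0.282 -0.45 0 0;0.73 0.005 -0.144 0.313 -0.5 0 0;0.73 0.006 -0.158 0.343 -0.55 0 0;0.73 0.006 -0.172 0.373 -0.6 0 0;0.73 0.006 -0.185 0.402 -0.66 0 0;0.73 0.006 -0.197 0.427 -0.71 0 0;0.73 0.006 -0.206 0.446 -0.75 0 0;0.73 0.006 -0.21 0.4545 -0.766 0 0;0.73 0.006 -0.21 0.4545 -0.766 0 0;0.73 0.006 -0.21 0.4545 -0.766 0 0"
}}

```text
time_s: 36.25
tcp_pos: [0.567, -0.2106, 0.1885]
tcp_rot: [2.773, 1.569, 2.62]
contact_force: [0.2, 0.9, -0.1]
finger_gap: 0.0258
```

Run:
```python
from h import *
f,o,r=look("orange","w16"); np.savez("pics/w16.npz",**f); plan(.568,-.211,.19)
```

```text
orange px [118.5 200.4] axes [ 96.1 116.1] P [ 0.5077 -0.4061  0.011 ] dia 0.1059
orange px [321.6 227.1] axes [78.6 81.1] P [ 0.5653 -0.2098  0.011 ] dia 0.0813
t 36.3 tcp [ 0.5672 -0.2098  0.1889] jaw 1.419 q7 1.39 gap 0.0253 F [0.4 0.9 0.2]  shift [-0.0011 -0.001   0.001 ]  turn [ 0.     -0.0011 -0.0004]
t 36.3 tcp [ 0.5672 -0.2098  0.1889] jaw 1.419 q7 1.39 gap 0.0253 F [0.4 0.9 0.2]  shift [-0.0011 -0.001   0.001 ]  turn [-3.1416e+00  6.0000e-04 -1.8000e-03]
```

View pics/w16.png

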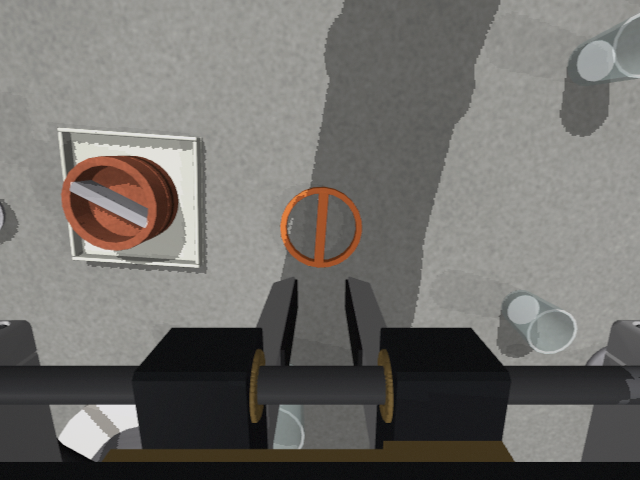

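Run:
```python
from h import *
f=dict(np.load("pics/w16.npz"));im=f["image"]
cv2.imwrite("pics/w16c.png",cv2.resize(im[175:280,270:375,::-1],None,fx=5.5,fy=5.5,interpolation=cv2.INTER_CUBIC))
by=bar(f,[[324,188],[319.5,266]],.011); plan(.5665,-.2104,.003,by+np.pi/2)
```

```text
bar yaw -0.2084 mid [ 0.5664 -0.2099  0.011 ] len 0.0811
t 36.3 tcp [ 0.5672 -0.2098  0.1889] jaw 1.419 q7 1.39 gap 0.0253 F [0.4 0.9 0.2]  shift [ 0.1859 -0.0007 -0.0004]  turn [ 0.0566 -0.0012 -0.0003]
t 36.3 tcp [ 0.5672 -0.2098  0.1889] jaw 1.419 q7 1.39 gap 0.0253 F [0.4 0.9 0.2]  shift [ 0.1859 -0.0007 -0.0004]  turn [-3.085e+00  5.000e-04 -1.800e-03]
```

View pics/w16c.png

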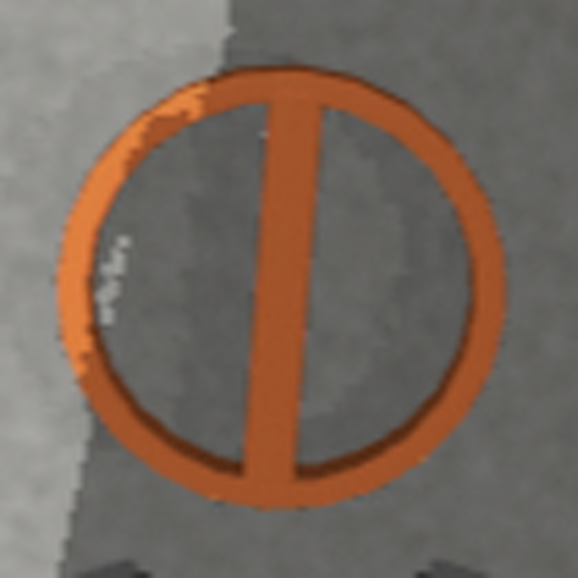

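Request:
{"op": "send_rows", "data": {
  "plan": "0.73 0.03 0 0 0.03 0 0;0.73 0.07 0 0 0.057 0 0;0.73 0.11 0 0 0.057 0 0;0.73 0.14 0 0 0.057 0 0;0.73 0.16 0 0 0.057 0 0;0.73 0.172 0 0 0.057 0 0;0.73 0.179 0 0 0.057 0 0;0.73 0.184 0 0 0.057 0 0;0.73 0.186 0 0 0.057 0 0;0.73 0.186 0 0 0.057 0 0;0.73 0.186 0 0 0.057 0 0"
}}

```text
time_s: 37.22
tcp_pos: [0.5682, -0.2114, 0.0049]
tcp_rot: [-0.495, 1.569, -0.704]
contact_force: [0.3, 0.1, 0.0]
finger_gap: 0.0259
```

Request:
{"op": "send_rows", "data": {
  "plan": "0.73 0.002 0.001 -0.001 0 0 0;0.73 0.002 0.001 -0.001 0 0 0;1 0.002 0.001 -0.001 0 0 0;1 0.002 0.001 -0.001 0 0 0;1 0.002 0.001 -0.001 0 0 0;1 0.002 0.001 -0.001 0 0 0;1 0.002 0.001 -0.001 0 0 0;1 0.002 0.001 -0.001 0 0 0"
}}

```text
time_s: 37.88
tcp_pos: [0.5669, -0.2101, 0.002]
tcp_rot: [-0.975, 1.57, -1.184]
contact_force: [-0.6, -0.5, 3.7]
finger_gap: 0.0097
```

Request:
{"op": "send_rows", "data": {
  "plan": "1 -0.015 0 0 0 0 0;1 -0.04 0 0 0 0 0;1 -0.075 0 0 0 0 0;1 -0.11 0 0 0 0 0;1 -0.145 0 0 0 0 0;1 -0.17 0 0 0 0 0;1 -0.186 0 0 0 0 0;1 -0.186 0 0 0 0 0;1 -0.186 0 0 0 0 0"
}}

```text
time_s: 38.63
tcp_pos: [0.567, -0.2099, 0.1891]
tcp_rot: [-0.526, 1.568, -0.735]
contact_force: [-1.1, 0.2, -1.3]
finger_gap: 0.0096
```

Run:
```python
from h import *
f,o=wrist(); cv2.imwrite("pics/w17.png",f["image"][:,:,::-1]); np.savez("pics/w17.npz",**f); plan(.457,.277,.19,.653)
```

```text
t 38.68 tcp [ 0.5664 -0.2099  0.1879] jaw 1.362 q7 1.34 gap 0.0094 F [ 0.1 -0.1 -1.2]  shift [-0.0025  0.4536 -0.208 ]  turn [7.089e-01 5.000e-04 6.000e-04]
t 38.68 tcp [ 0.5664 -0.2099  0.1879] jaw 1.362 q7 1.34 gap 0.0094 F [ 0.1 -0.1 -1.2]  shift [-0.0025  0.4536 -0.208 ]  turn [-2.4327e+00 -8.0000e-04  7.0000e-04]
```

View pics/w17.png

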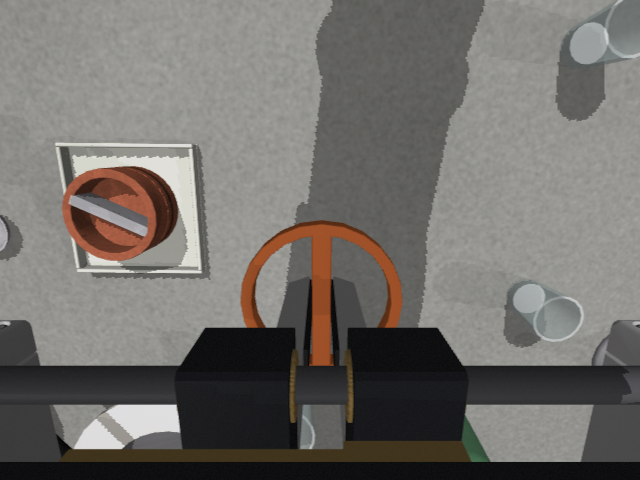

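Run:
```python
from h import *
for n,v,dz in(("w14",214.5,.007),("w17",221,.009),("w6",215.5,.008)):
    f=dict(np.load(f"pics/{n}.npz"));inhand(f,None,v,241,402,dz,321.5); print(f["tool_from_camera"][:3,3])
```

```text
front edge [-0.0017 -0.0434] -> centre z -0.0014 sides y [-0.0434  0.0014] [0.04   0.0014] mid -0.0017 width 0.0833
[-0.17848118 -0.00199513 -0.07286399]
front edge [-0.0001 -0.0434] -> centre z -0.0014 sides y [-0.0412 -0.0023] [ 0.0411 -0.0024] mid -0.0 width 0.0824
[-0.1784819  -0.000312   -0.07569864]
front edge [ 0.0003 -0.0417] -> centre z 0.0003 sides y [-0.0411  0.0023] [0.0417 0.0023] mid 0.0003 width 0.0828
[-1.78482304e-01 -3.39863685e-05 -7.14707727e-02]
```

Request:
{"op": "send_rows", "data": {
  "plan": "1 0 0.012 -0.005 0.02 0 0;1 0 0.034 -0.016 0.06 0 0;1 0 0.064 -0.03 0.1 0 0;1 -0.001 0.095 -0.044 0.15 0 0;1 -0.001 0.126 -0.058 0.2 0 0;1 -0.001 0.157 -0.072 0.25 0 0;1 -0.001 0.188 -0.086 0.3 0 0;1 -0.001 0.219 -0.1 0.35 0 0;1 -0.002 0.25 -0.115 0.4 0 0;1 -0.002 0.281 -0.129 0.45 0 0;1 -0.002 0.312 -0.143 0.5 0 0;1 -0.002 0.342 -0.157 0.55 0 0;1 -0.002 0.372 -0.171 0.6 0 0;1 -0.002 0.401 -0.184 0.64 0 0;1 -0.002 0.426 -0.195 0.67 0 0;1 -0.002 0.445 -0.204 0.7 0 0;1 -0.002 0.4535 -0.208 0.709 0 0;1 -0.002 0.4535 -0.208 0.709 0 0;1 -0.002 0.4535 -0.208 0.709 0 0"
}}

```text
time_s: 40.27
tcp_pos: [0.4567, 0.2767, 0.1885]
tcp_rot: [-1.548, 1.569, -2.464]
contact_force: [-1.0, 0.4, -1.4]
finger_gap: 0.0099
```

Run:
```python
from h import *
plan(.4575,.2762,.09,.653)
f,o=wrist(); cv2.imwrite("pics/w18.png",f["image"][:,:,::-1])
```

```text
t 40.27 tcp [0.4567 0.2767 0.1885] jaw 0.655 q7 -0.26 gap 0.0099 F [-1.   0.4 -1.4]  shift [0.0985 0.0005 0.0009]  turn [0.0017 0.     0.002 ]
t 40.27 tcp [0.4567 0.2767 0.1885] jaw 0.655 q7 -0.26 gap 0.0099 F [-1.   0.4 -1.4]  shift [0.0985 0.0005 0.0009]  turn [-3.1399e+00 -3.2000e-03  1.0000e-04]
```

View pics/w18.png

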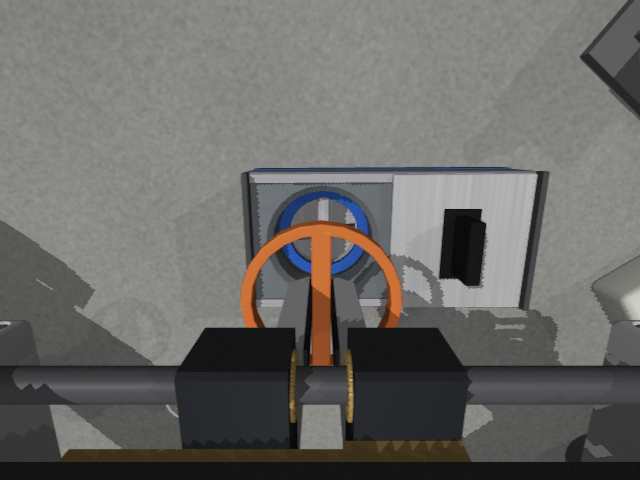

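Request:
{"op": "send_rows", "data": {
  "plan": "1 0.02 0.0005 0.001 0 0 0;1 0.05 0.0005 0.001 0 0 0;1 0.08 0.0005 0.001 0 0 0;1 0.095 0.0005 0.001 0 0 0;1 0.105 0.0005 0.001 0 0 0;1 0.112 0.0005 0.001 0 0 0;1 0.118 0.0005 0.001 0 0 0;1 0.124 0.0005 0.001 0 0 0;1 0.13 0.0005 0.001 0 0 0;1 0.135 0.0005 0.001 0 0 0;1 0.139 0.0005 0.001 0 0 0;1 0.141 0.0005 0.001 0 0 0;1 0.141 0.0005 0.001 0 0 0"
}}

```text
time_s: 41.4
tcp_pos: [0.4583, 0.2763, 0.0483]
tcp_rot: [-0.72, 1.57, -1.638]
contact_force: [-0.3, 0.3, 0.1]
finger_gap: 0.0097
```

Request:
{"op": "send_rows", "data": {
  "plan": "1 0.002 0 0 0 0 0;1 0.003 0 0 0 0 0;1 0.003 0 0 0 0 0;0.73 0.003 0 0 0 0 0;0.73 0.003 0 0 0 0 0;0.73 0.003 0 0 0 0 0;0.73 0.003 0 0 0 0 0;0.73 -0.015 0 0 0 0 0;0.73 -0.04 0 0 0 0 0;0.73 -0.075 0 0 0 0 0;0.73 -0.11 0 0 0 0 0;0.73 -0.14 0 0 0 0 0;0.6 -0.15 0 0 0 0 0;0.5 -0.15 0 0 0 0 0;0.5 -0.15 0 0 0 0 0"
}}

```text
time_s: 42.65
tcp_pos: [0.4585, 0.2761, 0.1984]
tcp_rot: [0.258, 1.569, -0.66]
contact_force: [-0.5, 0.5, -0.1]
finger_gap: 0.0418
```

Run:
```python
from h import *
f,o=wrist(); cv2.imwrite("pics/w19.png",f["image"][:,:,::-1]);np.savez("pics/w19.npz",**f)
cv2.imwrite("pics/w19c.png",cv2.resize(f["image"][150:320,230:390,::-1],None,fx=3.5,fy=3.5,interpolation=cv2.INTER_CUBIC))
P=cast(f,[[465,245]],.11); print(P)
u=np.array([np.cos(.655),np.sin(.655)]);b=np.array([.4565,.2768]); F=b+.117*u; print(F); plan(F[0],F[1],.085,.655)
```

```text
[[0.54261725 0.34688726 0.11      ]]
[0.54928661 0.34807163]
t 42.7 tcp [0.4581 0.2759 0.1976] jaw 0.653 q7 -0.25 gap 0.0453 F [-0.2 -0.5 -0.5]  shift [ 0.1125  0.1164 -0.0021]  turn [-0.0023  0.0008  0.0011]
t 42.7 tcp [0.4581 0.2759 0.1976] jaw 0.653 q7 -0.25 gap 0.0453 F [-0.2 -0.5 -0.5]  shift [ 0.1125  0.1164 -0.0021]  turn [ 3.1393e+00  1.7000e-03 -1.3000e-03]
```

View pics/w19.png

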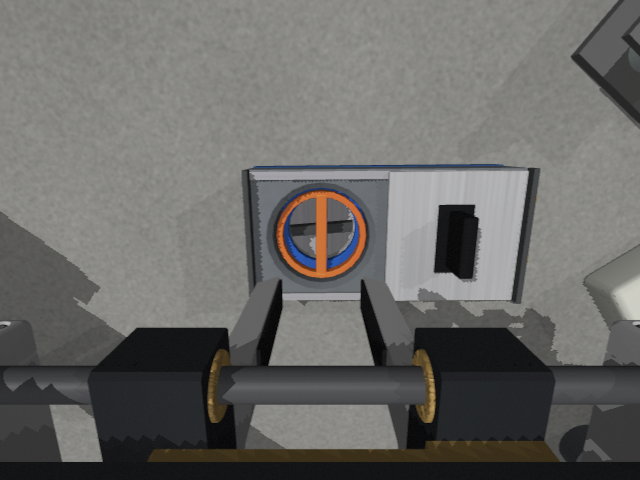

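View pics/w19c.png

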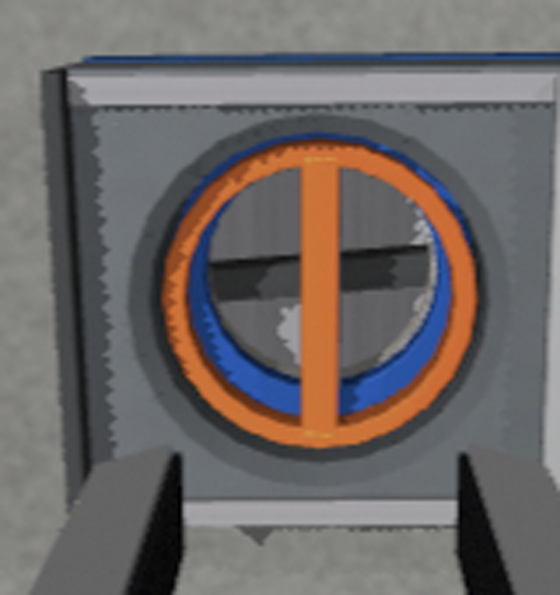

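Run:
```python
from h import *
f=dict(np.load("pics/w19.npz"));hsv=cv2.cvtColor(f["image"],cv2.COLOR_RGB2HSV);H,S,V=[hsv[:,:,i].astype(int) for i in range(3)]
m=(H<15)&(S>120);m[:150]=0;m[320:]=0;m[:,:230]=0;m[:,390:]=0
c=cv2.convexHull(big(m)[0])[:,0]
W=cast(f,c,.054)[:,:2];e=cv2.fitEllipse(W.astype(np.float32)*1000);print(e)
```

```text
((457.2362060546875, 275.0211486816406), (83.32056427001953, 83.62098693847656), 171.22537231445312)
```

Request:
{"op": "send_rows", "data": {
  "plan": "0.5 0 0.03 -0.001 0 0 0;0.5 0 0.06 -0.002 0 0 0;0.5 0 0.09 -0.003 0 0 0;0.5 0 0.11 -0.003 0 0 0;0.5 0.01 0.116 -0.003 0 0 0;0.5 0.03 0.116 -0.003 0 0 0;0.5 0.06 0.116 -0.003 0 0 0;0.5 0.09 0.116 -0.003 0 0 0;0.5 0.105 0.116 -0.003 0 0 0;0.5 0.111 0.116 -0.003 0 0 0;0.5 0.113 0.116 -0.003 0 0 0;1 0.113 0.116 -0.003 0 0 0;1 0.113 0.116 -0.003 0 0 0;1 0.113 0.116 -0.003 0 0 0;1 0.113 0.116 -0.003 0 0 0;1 0.113 0.116 -0.003 0 0 0;1 0.113 0.116 -0.003 0 0 0",
  "force": 20
}}

```text
time_s: 44.12
tcp_pos: [0.5487, 0.3491, 0.0861]
tcp_rot: [-0.193, 1.57, -1.111]
contact_force: [-0.4, -2.3, 10.4]
finger_gap: 0.0118
```

Request:
{"op": "send_rows", "data": {
  "plan": "1 0 -0.015 0 0 0 0;1 0 -0.03 0 0 0 0;1 0 -0.045 0 0 0 0;1 0 -0.06 0 0 0 0;1 0 -0.075 0 0 0 0;1 0 -0.09 0 0 0 0;1 0 -0.1 0 0 0 0;1 0 -0.108 0 0 0 0;1 0 -0.112 0 0 0 0;1 0 -0.112 0 0 0 0"
}}

```text
time_s: 44.95
tcp_pos: [0.4599, 0.2802, 0.0861]
tcp_rot: [0.024, 1.569, -0.894]
contact_force: [1.5, -5.8, 6.6]
finger_gap: 0.0116
```

Request:
{"op": "send_rows", "data": {
  "plan": "1 0 -0.002 0 0 0 0;1 0 -0.004 0 0 0 0;1 0 -0.005 0 0 0 0;1 0 -0.006 0 0 0 0;1 0 -0.006 0 0 0 0"
}}

```text
time_s: 45.37
tcp_pos: [0.4559, 0.2771, 0.086]
tcp_rot: [0.423, 1.569, -0.495]
contact_force: [4.4, -4.3, 4.9]
finger_gap: 0.0117
```

Request:
{"op": "send_rows", "data": {
  "plan": "1 0 -0.001 0 0 0 0;1 0 -0.002 0 0 0 0;1 0 -0.003 0 0 0 0;1 0 -0.004 0 0 0 0;1 0 -0.004 0 0 0 0"
}}

```text
time_s: 45.78
tcp_pos: [0.4553, 0.2767, 0.0862]
tcp_rot: [1.538, 1.564, 0.619]
contact_force: [24.3, 10.1, -20.0]
finger_gap: 0.0118
```

Request:
{"op": "send_rows", "data": {
  "plan": "1 0 0.002 0 0 0 0;1 0 0.003 0 0 0 0;0.6 0 0.003 0 0 0 0;0.6 0 0.003 0 0 0 0;0.6 0 0.003 0 0 0 0;0.6 0 0.003 0 0 0 0;0.6 -0.02 0.003 0 0 0 0;0.6 -0.05 0.003 0 0 0 0;0.6 -0.09 0.003 0 0 0 0;0.6 -0.13 0.003 0 0 0 0;0.6 -0.16 0.003 0 0 0 0;0.6 -0.16 0.003 0 0 0 0;0.6 -0.16 0.003 0 0 0 0"
}}

```text
time_s: 46.87
tcp_pos: [0.4547, 0.2774, 0.2471]
tcp_rot: [0.99, 1.568, 0.072]
contact_force: [-0.1, -0.2, -1.1]
finger_gap: 0.0378
```

Run:
```python
from h import *
f,o=wrist(); print(o["tcp_pos"],o["contact_force"].round(1)); cv2.imwrite("pics/w20.png",f["image"][:,:,::-1]);np.savez("pics/w20.npz",**f)
cv2.imwrite("pics/w20c.png",cv2.resize(f["image"][150:320,230:530,::-1],None,fx=2.6,fy=2.6,interpolation=cv2.INTER_CUBIC))
f=grab_frame("top"); cv2.imwrite("pics/t5.png",f["image"][:,:,::-1])
```

```text
[0.45469739 0.27742088 0.24706064] [-0.1 -0.2 -1.1]
```

View pics/w20c.png

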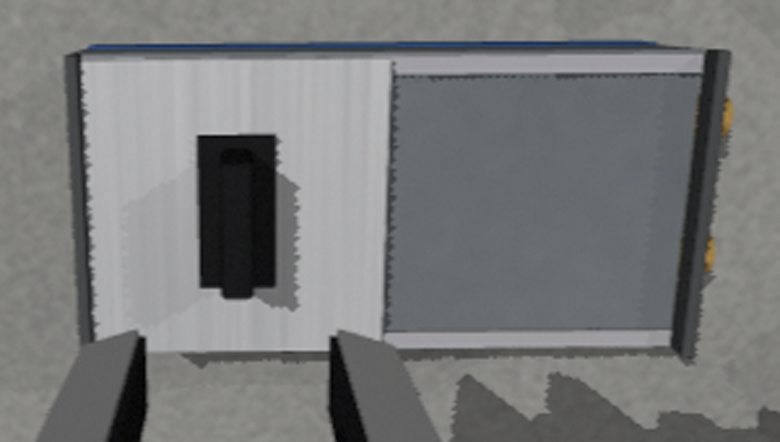

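View pics/t5.png

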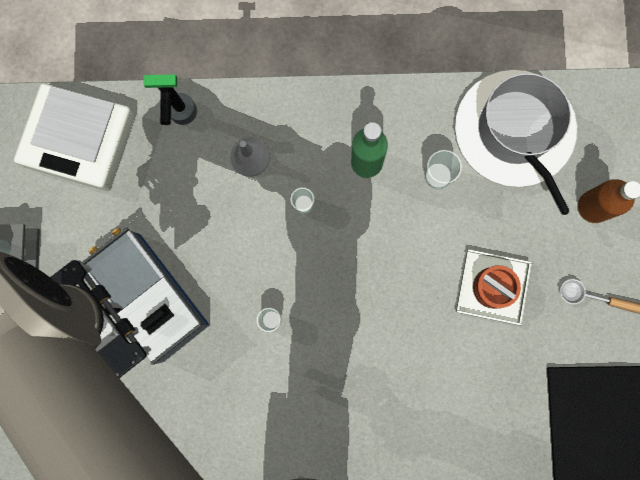

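Run:
```python
from h import *
f=dict(np.load("pics/w20.npz"));cr=lambda p:np.array(p)/2.6+[230,150]
E=cast(f,cr([[391,62],[384,345]]),.076);S=cast(f,cr([[723,52],[689,355]]),.08)
u=np.array([np.cos(.655),np.sin(.655),0]);d=(S.mean(0)-E.mean(0))@u;print("edge to far strip centre",d,"-> opening",.178-d-.058)
t=grab_frame("top"); hsv=cv2.cvtColor(t["image"],cv2.COLOR_RGB2HSV);m=((hsv[:,:,0]<12)&(hsv[:,:,1]>110));m[:240]=0;m[330:]=0;m[:,:460]=0;m[:,535:]=0
e=cv2.fitEllipse(cv2.convexHull(big(m)[0]));print("cart",cast(t,[e[0]],.045),e)
```

```text
edge to far strip centre 0.12065774411689627 -> opening -0.0006577441168962792
cart [[ 0.5088558  -0.38909935  0.045     ]] ((496.7103576660156, 286.7529296875), (42.70094680786133, 47.12798309326172), 85.8331298828125)
```

All checks agree: the hatch opening is about 0, the cartridge is about 2 mm from the tray centre, and the arm is clear. Handing in.

```bash
python3 -c "
from workcell import *
print(get_obs()['time_s']); print(job_done())"
```

```text
47.0167
the job is handed in; nothing more can be done
None
```

The filter change is finished and handed in at 47 s of the 210 s allowed; the system gave no verdict. I slid the hatch fully open and stood the spent cartridge in the drip tray. I then stacked brass, white, blue and orange in the bore and slid the hatch shut. There was no black ring on the bench today.

What the last checks showed:
- **Hatch:** it reached its stop at about 25 N, after 118 mm of travel from the fully open position. The final picture measures the opening as −0.7 mm, which is zero within the 2 mm calibration.
- **Rings:** before I closed the hatch, the orange ring measured as a level circle (83.3 × 83.6 mm) at the expected 54 mm height. Its centre was about 2 mm from the estimated bore axis. I checked the other three by eye only, in pictures taken after each release, and each looked flat and in order. The stack can't be seen now that the hatch is shut.
- **Cartridge:** it is upright and about 2 mm from the tray centre.
- **Glasses, beaker, bottle and funnel:** in the last top view they look the same as at the start.
- **Disagreements:** wrist and top camera positions differed by up to about 3 mm. The wrist camera calibration also shifted by up to about 4 mm from picture to picture. Neither affected a fit.

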